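Square the drip tile on its stud and stand the mate cup on it

ROBOT

A 6-joint arm with a two-finger parallel gripper is mounted at the origin on the work surface. World frame = base frame: x ahead of the robot, y to its left, z up, the work surface at z = 0. Lengths are in m, angles in rad, forces in N, time in s.
With the tool pointing down it reaches from about 0.3 to 0.775 m from the base axis. Payload 14.6 kg.
Tool frame: the origin (TCP) lies between the finger pads; the fingertips stand 19 mm ahead of it and the grasp point (between the pads) is the TCP; z points along the fingers, y is the direction in which the jaws open and shut (so a half turn about z gives the same grasp; the last joint's range is limited). The gripper opens to 94 mm and grips with 3 to 60 N. Pads are 16 mm wide; open, the fingers measure 119 mm over their backs; the gripper's body (75 mm by 177 mm) begins 78 mm behind the grasp point.
Start: joints at [1.211, 0.3, 1.521, -0, 1.321, -0.067], TCP at [0.159, 0.527, 0.197] pointing down, gripper open.
Joint ranges: [-3.03, 3.03], [-0.79, 2.21], [0.23, 2.52], [-1.04, 4.18], [0, 3.07], [-2.55, 2.55]. Speed limits (rad/s): [2.22, 2.22, 2.57, 3.14, 3.14, 3.14].

INTERFACE

Orientations are given as [roll, pitch, yaw] about the fixed x, y, z axes, in that order (R = Rz(yaw) Ry(pitch) Rx(roll)).
In Python, from station import telemetry, vision, ctrl gives the robot as it stands. The module is installed in compiled form; this text tells all that it offers.
- The arm moves only by the shell command python3 -m creep 'ROWS' [FORCE]. ROWS is JSON, a list of rows, each a list of 3 entries, a list of its own where there are three numbers: the shift along the tool's x, y, z in units of 50 mm (1.0 is 50 mm), then the turn about the tool's z in units of 8 degrees (1.0 is 8 degrees), then the opening, from 0 (shut) to 1 (fully open). In form: [[[tx, ty, tz], twist, gripper], ...]. A call has 1 to 12 rows; each row is the pose to reach, as a shift and turn from the pose commanded when the call began, along the tool's axes at that moment; what a row does not reach only later rows make up. A row lasts 1/10 s, in which the tool goes at most 50 mm and 8.59 degrees, less where a joint would pass 70% of its speed; a pose out of reach is approached as far as the arm can. A call with a gripper value outside its range is refused whole. The fingers move at their own pace and stop on an object; FORCE is the grip in N (left out, the last holds). Time passes only in rows, so rows that repeat a pose let the fingers close. It gives the time, the measured TCP pose, the force and the opening at its end, in the units of the state.
- telemetry.get_obs(): the state, without advancing time (a new reading comes with each control period).
- vision.camera(name): name is "scene" or "top" or "wrist"; returns a dict with "img" (400x640x3 uint8, red, green, blue), "depth" (400x640 float32, m along the optical axis (not along the pixel's ray), 0 where there is no reading), "vertical_fov" (degrees; the focal length in pixels is half the picture's height over the tangent of half this angle, whatever the lens; pixels are square), "cx", "cy" (the principal point, pixels), "extrinsics" (4x4, takes a point from camera to world coordinates); the wrist camera has in their place "hand_eye" (4x4, takes a point from camera to tool coordinates, whose origin is the TCP and whose axes are the flange's). Camera axes: x right, y down, z forward; pixel columns grow to the right and rows downward; lengths in m; the calibration is good to about 2 mm. A picture is of the moment at which its call begins: read the wrist's pose just before it.
- ctrl.hand_in(): hands the job in, once; it reports no verdict.
The state is a dict: "time_s": time; "qpos": joint angles; "joint_vel": joint speeds; "tau": joint torques, N m; "ee_pos": TCP position; "eef_rot": TCP orientation; "force": force on the tool from outside, world axes, zero at the start; "moment": the same for the moment, N m; "grip_width": finger opening in m.
Only numpy, scipy, OpenCV 4.12 (cv2) and the standard library are available. Lean on these libraries where they do the work, as an engineer would, in place of code of your own. Each camera call takes 0.05 s, during which the arm holds its last target.

TASK

The terracotta drip tile lies askew. Slide it, never lifting it, until the notch in its corner bears on the upright steel stud, then turn it about the stud by pushing near the opposite corner until its far edge presses on the tip of the stop screw: a light press you can feel for half a second, no hard shove, with the notch still bearing on the stud. Then stand the black mate cup upright in the middle of the tile, let go, and leave the jar, the saucer and the straws alone.

Things in the scene. Friction and masses are not known exactly. Their poses are not given: they have to be found in the camera images.
- tile: Loose flat, smooth glazed terracotta tile, 110 x 130 mm, 14 mm thick, about 0.45 kg, with a notch cut from one corner. Origin: inner corner of the notch, underside; z up. It spans x -96 to +14, y -106 to +24 mm; the notch is where x > 0 and y > 0: 14 mm deep, floor at x = 0 facing +x. Bearing on the floor, the stud's axis is at x = 8 mm. Sliding it takes 1 to 4 N. It starts with the stud by the notch.
- tile_corner (a point): Corner of the tile opposite the notch, mid-height, at (-96, -106, 7) mm in the tile's frame. The near edge, to push on, is the tile's plane x = -96 mm (facing the robot); push it along the tile's +x. The tile starts turned 0.35 to 0.55 rad clockwise (seen from above) from the stud's heading, so it must be turned anticlockwise. Bearing down on it, or sliding along the edge, makes it drag: push along the arc.
- stud: Fixed upright steel stud, 16 mm across, 26 mm high, on the counter. Origin: its axis at the counter. Its x axis is the heading of the place (away from the robot, up to 0.2 rad either way): when home, the tile's x axis lies along it, give or take 0.13 rad depending on how the stop screw is set.
- stop: Fixed aluminium bracket block, 30 x 32 x 30 mm, beyond the tile's far edge, at x = +55, y = -96 mm in the stud's frame, same heading. Origin: centre of its underside. It carries the stop screw, which does not yield. The press counts when the tile bears on the screw with more than 3 N (beyond what sliding takes); more than 13 N is a hard shove and fails.
- stop_face (a point): Where the stop screw leaves the block's face towards the tile, 9 mm above the counter. The screw runs along the block's -x and ends in a round tip 13 mm across, 22 to 46 mm in front of this point. How far is set anew each time and is not reported: feel (or look) for where it stops the tile.
- tile_mid (a point): Middle of the tile's top face, 14 mm above the counter, at (-41, -41) mm in the tile's frame: where the cup is to stand.
- cup: Loose black mate cup, round and open, 58 mm across the rim (a little narrower at the foot), 85 mm high, about 0.12 kg, standing upright on the counter to one side of the tile (left or right). Origin: centre of its underside.
- jar: Glass jar with a steel screw lid, 66 mm across, 100 mm high, standing on the other side of the tile; leave alone. Origin: centre of its underside.
- saucer: White ceramic saucer, 120 mm across, 18 mm high, far left; leave alone. Origin: centre of its underside.
- straw0: Steel mate straw, 195 mm long, 8 mm high, lying along its x axis at the far right; leave alone. Origin: middle, at the underside.
- straw1: The second steel straw, alike, lying beside the first; leave alone.
There are look-alikes about, which are no part of the job. There is more than one size of the stop; the job needs the smaller. There is more than one size of the tile; the one meant has the size given above.

How it is judged:
By the outcome, as a careful person would: the job done as asked, in the order asked, and still so for the second after the job is handed in, with the robot touching nothing.
It also fails if it takes over 67 s, if anything falls off the work surface, if the arm or the gripper's body presses on something with over 40 N, if the wrist force passes 120 N, or if a joint passes its speed limit or range.

## Working session

There is one attempt and no reset: what is moved stays moved. The work goes in short steps, Python scripts to look and compute and a shell command to move; the robot and the scene stay as the last step left them, time stands still between calls to the robot, and variables do not carry over. Pictures are saved under pics/ and viewed, and the job is handed in when it is done.

```bash
mkdir -p pics; ls; python3 - <<'E'
from station import telemetry, vision
import cv2, numpy as np
o=telemetry.get_obs(); print(o)
for n in ["scene","top"]:
    c=vision.camera(n)
    cv2.imwrite(f"pics/{n}0.png",c["img"][:,:,::-1]); np.savez(f"{n}0.npz",**c)
    print(n,c["vertical_fov"],c["cx"],c["cy"],c["extrinsics"].round(4).tolist())
E
```

```text
pics
{'time_s': 0.0, 'qpos': array([ 1.21139766e+00,  3.00439083e-01,  1.52158908e+00, -1.35634443e-05,
        1.32068810e+00, -6.65870990e-02]), 'joint_vel': array([-0.00125957,  0.0007855 , -0.00149374,  0.00111421,  0.00037845,
       -0.00076074]), 'tau': array([ 1.85030731e-03, -5.31810451e+01, -3.52742565e+01,  7.09202746e-02,
        2.43278418e-02, -1.22214001e-04]), 'ee_pos': array([0.15865842, 0.52633449, 0.19660051]), 'eef_rot': array([-3.14047066e+00, -6.16540398e-05,  2.84878441e+00]), 'force': array([-0.47494216,  0.31251573,  0.08384589]), 'moment': array([0.01228931, 0.00539275, 0.02474175]), 'grip_width': 0.09401444770685076}
scene 48.286141287397705 318.915164807064 193.20402004339073 [[0.4546, 0.6126, -0.6466, 1.3172], [0.8907, -0.3058, 0.3364, -0.3988], [0.0084, -0.7288, -0.6846, 0.7657], [0.0, 0.0, 0.0, 1.0]]
top 50.85022688904798 322.24490621099693 195.3177016984441 [[0.0038, -0.991, 0.1337, 0.4742], [-1.0, -0.0048, -0.0068, -0.046], [0.0074, -0.1336, -0.991, 1.3023], [0.0, 0.0, 0.0, 1.0]]
```

View pics/scene0.png

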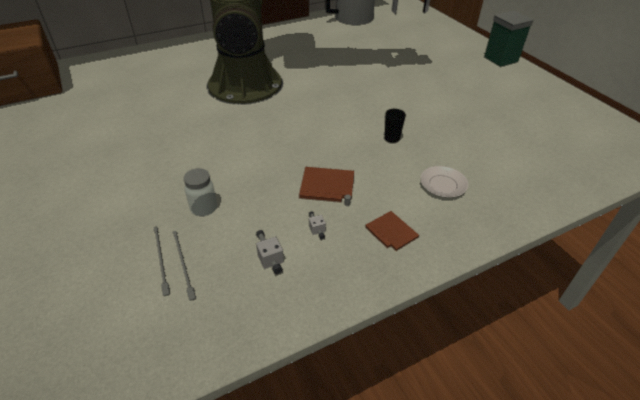

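View pics/top0.png

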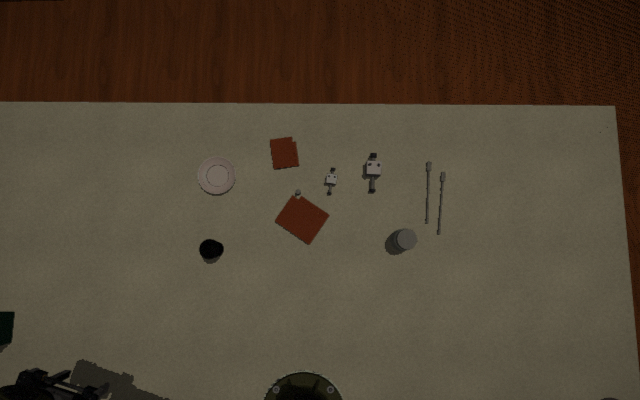

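The top view shows these candidates:
- **Tile:** the large one at (302,219) has the stud at its notch (297,193). The small look-alike is at (284,153).
- **Stop:** the smaller is at (331,182), the bigger at (373,170).
- **Others:** cup (211,250), jar (404,240), saucer (216,176), straws (428,193) and (442,203).

I choose the large tile and the small stop, and will check that in a crop.

```bash
cat > h.py <<'E'
import numpy as np, cv2
def K(c):
    f=200/np.tan(np.radians(float(c["vertical_fov"]))/2); return f,float(c["cx"]),float(c["cy"])
def ray(c,uv,z,T=None):
    T=c["extrinsics"] if T is None else T
    f,cx,cy=K(c); uv=np.atleast_2d(uv).astype(float)
    d=np.c_[(uv[:,0]-cx)/f,(uv[:,1]-cy)/f,np.ones(len(uv))]@T[:3,:3].T
    o=T[:3,3]; return o+d*((z-o[2])/d[:,2])[:,None]
def proj(c,P,T=None):
    T=c["extrinsics"] if T is None else T
    f,cx,cy=K(c); P=np.atleast_2d(P); p=(P-T[:3,3])@T[:3,:3]
    return np.c_[cx+f*p[:,0]/p[:,2],cy+f*p[:,1]/p[:,2]]
E
python3 - <<'E'
from h import *
c=dict(np.load("top0.npz")); im=c["img"]
cr=im[125:275,190:420]; cv2.imwrite("pics/topcrop0.png",cv2.resize(cr[:,:,::-1],None,fx=3.4,fy=3.4,interpolation=cv2.INTER_CUBIC))
hsv=cv2.cvtColor(im,cv2.COLOR_RGB2HSV)
for n,c in (("top",c),("scene",dict(np.load("scene0.npz")))):
    hsv=cv2.cvtColor(c["img"],cv2.COLOR_RGB2HSV)
    m=((hsv[...,0]<12)&(hsv[...,1]>130)&(hsv[...,2]>60)).astype(np.uint8)
    if n=="top": m[:110]=0
    cs,_=cv2.findContours(m,cv2.RETR_EXTERNAL,cv2.CHAIN_APPROX_NONE)
    for k in cs:
        if 300<cv2.contourArea(k)<5000:
            a=cv2.approxPolyDP(k,3,True)[:,0]
            P=ray(c,a,0.014); print(n,cv2.contourArea(k)); print(np.c_[a,P.round(4)])
            print("edges",np.linalg.norm(P-np.roll(P,-1,0),axis=1).round(4))
E
```

```text
top 1374.5
[[ 2.920e+02  1.960e+02  6.454e-01  3.860e-02  1.400e-02]
 [ 2.760e+02  2.210e+02  5.679e-01  8.650e-02  1.400e-02]
 [ 3.090e+02  2.430e+02  5.013e-01 -1.510e-02  1.400e-02]
 [ 3.280e+02  2.150e+02  5.870e-01 -7.270e-02  1.400e-02]
 [ 3.030e+02  1.970e+02  6.424e-01  4.600e-03  1.400e-02]]
edges [0.0911 0.1214 0.1033 0.0951 0.0341]
top 659.0
[[2.910e+02 1.370e+02 8.326e-01 4.420e-02 1.400e-02]
 [2.710e+02 1.390e+02 8.258e-01 1.070e-01 1.400e-02]
 [2.740e+02 1.680e+02 7.331e-01 9.580e-02 1.400e-02]
 [2.980e+02 1.640e+02 7.462e-01 2.120e-02 1.400e-02]]
edges [0.0631 0.0934 0.0757 0.0895]
scene 1011.5
[[3.660e+02 2.250e+02 7.501e-01 1.870e-02 1.400e-02]
 [3.950e+02 2.490e+02 8.391e-01 3.810e-02 1.400e-02]
 [4.170e+02 2.360e+02 8.299e-01 1.034e-01 1.400e-02]
 [3.910e+02 2.120e+02 7.409e-01 9.340e-02 1.400e-02]]
edges [0.0911 0.066  0.0896 0.0752]
scene 1402.5
[[ 3.060e+02  1.670e+02  5.026e-01 -1.410e-02  1.400e-02]
 [ 3.000e+02  1.960e+02  5.955e-01 -7.530e-02  1.400e-02]
 [ 3.400e+02  2.000e+02  6.515e-01  5.400e-03  1.400e-02]
 [ 3.440e+02  1.940e+02  6.373e-01  2.450e-02  1.400e-02]
 [ 3.510e+02  1.940e+02  6.450e-01  3.990e-02  1.400e-02]
 [ 3.520e+02  1.710e+02  5.705e-01  8.600e-02  1.400e-02]]
edges [0.1112 0.0982 0.0238 0.0172 0.0876 0.1209]
```

View pics/topcrop0.png

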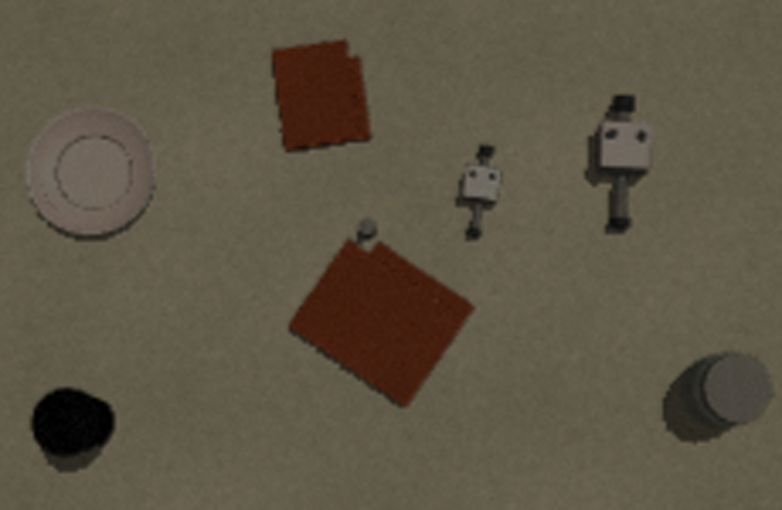

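The crop confirms it. The big tile has its notch at the stud and lies turned clockwise. The smaller stop carries its screw towards that tile. Next I get the wrist camera's mounting and the positions of the other things.

```bash
cat >> h.py <<'E'
from scipy.spatial.transform import Rotation as Ro
def tool(o):
    T=np.eye(4); T[:3,:3]=Ro.from_euler("xyz",o["eef_rot"]).as_matrix(); T[:3,3]=o["ee_pos"]; return T
def wrist(name):
    from station import telemetry, vision
    o=telemetry.get_obs(); T=tool(o); c=vision.camera("wrist")
    c["extrinsics"]=T@c["hand_eye"]; cv2.imwrite(f"pics/{name}.png",c["img"][:,:,::-1]); np.savez(name+".npz",**c); return o,c
def togo(target,yaw=None):
    "shift in units from current pose to world target; twist units to yaw"
    from station import telemetry
    o=telemetry.get_obs(); T=tool(o)
    d=T[:3,:3].T@(np.array(target)-o["ee_pos"])/0.05
    tw=None
    if yaw is not None:
        tw=-np.degrees((yaw-o["eef_rot"][2]+np.pi)%(2*np.pi)-np.pi)/8
    print("t",round(o["time_s"],2),"pos",o["ee_pos"].round(4),"yaw",round(o["eef_rot"][2],4),"units",d.round(3),"twist",tw, "F",o["force"].round(2))
E
python3 - <<'E'
from h import *
o,c=wrist("w0"); print(c["hand_eye"].round(4).tolist(),c["vertical_fov"],c["cx"],c["cy"])
t=dict(np.load("top0.npz"))
D=t["depth"]; f,cx,cy=K(t)
def blob(m,lo,hi):
    n,l,s,ce=cv2.connectedComponentsWithStats(m.astype(np.uint8))
    for i in range(1,n):
        if lo<s[i,4]<hi: print(s[i],ce[i].round(1)); 
vv,uu=np.mgrid[:400,:640]
P=np.stack([(uu-cx)/f*D,(vv-cy)/f*D,D],-1)@t["extrinsics"][:3,:3].T+t["extrinsics"][:3,3]
h=P[...,2].copy(); h[D==0]=0
m=(h>0.006)&(h<0.2)&(P[...,0]>0.3)&(P[...,0]<0.9)
n,l,s,ce=cv2.connectedComponentsWithStats(m.astype(np.uint8))
for i in range(1,n):
    if s[i,4]>15:
        q=P[l==i]; zt=np.percentile(q[:,2],95); tq=q[q[:,2]>zt-0.008]
        print(ce[i].round(0),s[i,4],"ztop",zt.round(3),"mid of top",((tq.min(0)+tq.max(0))/2).round(3),"size",(tq.max(0)-tq.min(0)).round(3))
togo([0.50,0.0,0.30],2.849)
E
```

```text
[[-0.0005, -0.9612, -0.276, 0.0809], [1.0, -0.0005, 0.0002, 0.0008], [-0.0003, -0.276, 0.9612, -0.1876], [0.0, 0.0, 0.0, 1.0]] 61.2555599141258 315.313819423547 202.4762410353739
[284. 153.] 728 ztop 0.015 mid of top [0.784 0.066 0.013] size [0.101 0.089 0.011]
[373. 170.] 359 ztop 0.048 mid of top [ 0.73  -0.211  0.046] size [0.041 0.046 0.012]
[216. 175.] 919 ztop 0.02 mid of top [0.711 0.272 0.019] size [0.117 0.117 0.013]
[429. 167.] 32 ztop 0.014 mid of top [ 0.74  -0.388  0.01 ] size [0.032 0.011 0.008]
[331. 180.] 160 ztop 0.034 mid of top [ 0.699 -0.081  0.031] size [0.032 0.031 0.01 ]
[442. 177.] 31 ztop 0.013 mid of top [ 0.709 -0.431  0.01 ] size [0.025 0.016 0.008]
[298. 192.] 25 ztop 0.029 mid of top [0.658 0.02  0.026] size [0.015 0.012 0.009]
[302. 218.] 1489 ztop 0.019 mid of top [0.572 0.007 0.017] size [0.147 0.165 0.013]
[427. 220.] 19 ztop 0.012 mid of top [ 0.575 -0.378  0.009] size [0.022 0.008 0.007]
[439. 227.] 27 ztop 0.012 mid of top [ 0.554 -0.414  0.009] size [0.046 0.011 0.006]
[403. 239.] 482 ztop 0.103 mid of top [ 0.512 -0.295  0.101] size [0.057 0.055 0.012]
[210. 249.] 329 ztop 0.087 mid of top [0.483 0.269 0.085] size [0.054 0.058 0.012]
t 0.15 pos [0.1587 0.5264 0.1968] yaw 2.8487 units [-9.575 -8.111 -2.059] twist -0.0019123424782731438 F [ 0.33 -0.21  0.65]
```

View pics/w0.png

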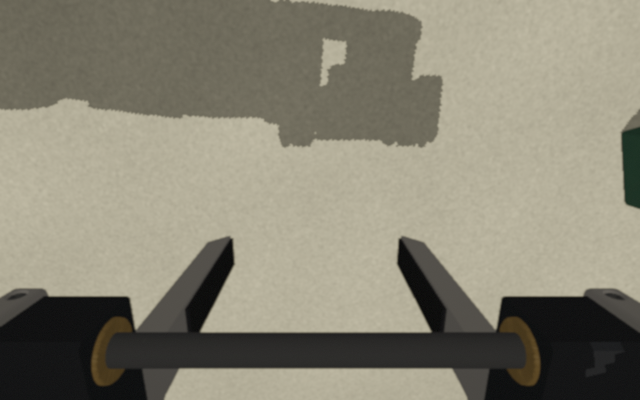

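The wrist camera sits ahead of the fingers on tool +x. With yaw about −0.2 to −0.55 it will see the tile while I push from the near side. I move to a viewing pose with the gripper closed.

```bash
python3 -m creep '[[[-9.6,-8.1,-2],12,0],[[-9.6,-8.1,-2],12,0],[[-9.6,-8.1,-2],12,0],[[-9.6,-8.1,-2],12,0],[[-9.6,-8.1,-2],12,0],[[-9.6,-8.1,-2],12,0],[[-9.6,-8.1,-2],12,0],[[-9.6,-8.1,-2],12,0],[[-9.6,-8.1,-2],12,0],[[-9.6,-8.1,-2],12,0],[[-9.6,-8.1,-2],12,0],[[-9.6,-8.1,-2],12,0]]' 20
python3 -c "
from h import *
togo([0.5,-0.02,0.3],-0.2)"
```

```text
time_s: 1.35
ee_pos: [0.4827, 0.028, 0.2918]
eef_rot: [3.142, -0.0, 1.167]
force: [-0.0, 0.3, -0.2]
grip_width: 0.0024
t 1.35 pos [0.4827 0.028  0.2918] yaw 1.1675 units [-0.747  0.695 -0.164] twist 9.793655193943332 F [-0.    0.34 -0.23]
```

```bash
python3 -m creep '[[[-0.75,0.7,-0.2],9.8,0],[[-0.75,0.7,-0.2],9.8,0],[[-0.75,0.7,-0.2],9.8,0],[[-0.75,0.7,-0.2],9.8,0],[[-0.75,0.7,-0.2],9.8,0],[[-0.75,0.7,-0.2],9.8,0],[[-0.75,0.7,-0.2],9.8,0],[[-0.75,0.7,-0.2],9.8,0],[[-0.75,0.7,-0.2],9.8,0],[[-0.75,0.7,-0.2],9.8,0],[[-0.75,0.7,-0.2],9.8,0],[[-0.75,0.7,-0.2],9.8,0]]'
python3 -c "
from h import *
o,c=wrist('w1');print(o['ee_pos'],o['eef_rot'])"
```

```text
time_s: 2.55
ee_pos: [0.4998, -0.0181, 0.3014]
eef_rot: [3.142, 0.0, -0.192]
force: [-0.0, -0.7, 0.0]
grip_width: 0.0005
[ 0.49978698 -0.01808907  0.30141745] [ 3.14158496e+00  1.48426354e-04 -1.91623864e-01]
```

View pics/w1.png

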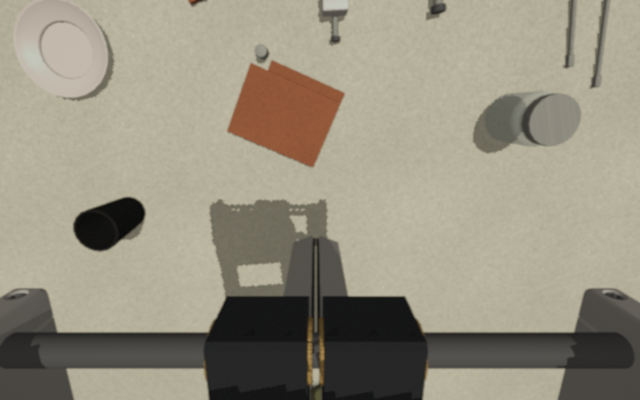

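The picture shows the tile at (287,115), the stud at (262,52), the small stop at (335,5) with its screw tip at (336,40), the cup at (110,225) and the jar at (550,118). Now I fit the edges.

```bash
cat >> h.py <<'E'
def tilemask(c):
    hsv=cv2.cvtColor(c["img"],cv2.COLOR_RGB2HSV)
    m=(((hsv[...,0]<14)|(hsv[...,0]>172))&(hsv[...,1]>110)&(hsv[...,2]>50)).astype(np.uint8)
    return cv2.morphologyEx(m,cv2.MORPH_OPEN,np.ones((3,3)))
def tilefit(c,amin=2000,dbg=True,z=0.014):
    "contour on top plane (includes sides); fit lines to long edges via minAreaRect of world points"
    m=tilemask(c); cs,_=cv2.findContours(m,cv2.RETR_EXTERNAL,cv2.CHAIN_APPROX_NONE)
    k=max(cs,key=cv2.contourArea); a=k[:,0]
    P=ray(c,a+0.0,z)[:,:2]
    r=cv2.minAreaRect((P*1000).astype(np.float32)); 
    if dbg: print("area",cv2.contourArea(k),"rect mm",np.round(r[0],1),np.round(r[1],1),round(r[2],2)); 
    ap=cv2.approxPolyDP(k,4,True)[:,0]
    if dbg: print(np.c_[ap,(ray(c,ap,z)[:,:2]*1000).round(1)].tolist())
    return a,P,r
E
python3 - <<'E'
from h import *
c=dict(np.load("w1.npz")); tilefit(c)
im=c["img"][0:190,180:390]; cv2.imwrite("pics/w1c.png",cv2.resize(im[:,:,::-1],None,fx=3.1,fy=3.1,interpolation=cv2.INTER_CUBIC))
E
```

```text
area 7358.5 rect mm [578.4  10.1] [127.6 108. ] 55.94
[[251.0, 65.0, 645.1, 40.5], [229.0, 131.0, 568.5, 90.8], [313.0, 165.0, 500.0, -13.8], [343.0, 93.0, 587.7, -71.9], [275.0, 62.0, 642.7, 8.8], [267.0, 71.0, 633.9, 21.6]]
```

View pics/w1c.png

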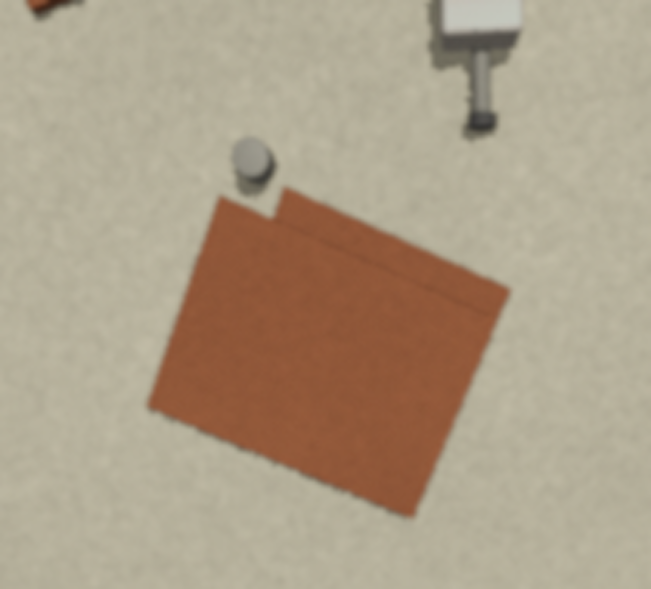

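```bash
python3 - <<'E'
from h import *
c=dict(np.load("w1.npz"))
f=lambda x,y:(180+x/3.1-0.3,y/3.1-0.3)
print("stud top",ray(c,f(252,156),0.026))
print("tip",ray(c,[f(482,122),f(482,130)],0.009), "shank",ray(c,f(482,52),0.009))
print("block front top edge",ray(c,[f(442,28),f(519,33)],0.030))
t=dict(np.load("top0.npz")); g=lambda x,y:(190+x/3.4-0.3,125+y/3.4-0.3)
print("top: stud",ray(t,g(367,227),0.026),"tip",ray(t,g(473,235),0.009),"block corners",ray(t,[g(463,167),g(498,164),g(499,201),g(461,202)],0.03))
im=c["img"]
o=np.array([0.6353,.0211]); 
print(proj(c,[[*o,.014]]))
# cup
print("cup rim",ray(c,[(145,210),(96,229)],0.085))
m=(t["img"].sum(2)<40); m[:230]=0;m[270:]=0;m[:,:190]=0;m[:,240:]=0
ys,xs=np.nonzero(m); (x,y),r=cv2.minEnclosingCircle(np.c_[xs,ys].astype(np.float32)); print(x,y,r,ray(t,(x,y),0.085),ray(t,(x,y),0.06))
E
```

```text
stud top [[0.6581358  0.02200937 0.026     ]]
tip [[ 0.65543607 -0.07362883  0.009     ]
 [ 0.6524155  -0.07309183  0.009     ]] shank [[ 0.68138    -0.07824116  0.009     ]]
block front top edge [[ 0.68818357 -0.06233783  0.03      ]
 [ 0.68069526 -0.09165285  0.03      ]]
top: stud [[0.657858   0.02070414 0.026     ]] tip [[ 0.65339959 -0.07521483  0.009     ]] block corners [[ 0.71248831 -0.06559345  0.03      ]
 [ 0.71540906 -0.09723552  0.03      ]
 [ 0.68153003 -0.09811633  0.03      ]
 [ 0.68044582 -0.0638772   0.03      ]]
[[267.14461861  69.83546815]]
cup rim [[0.49613405 0.2008552  0.085     ]
 [0.48386276 0.27034945 0.085     ]]
211.0 249.0 11.401854515075684 [[0.4816475  0.26377492 0.085     ]] [[0.4818013  0.27013632 0.06      ]]
```

The tile measures 128 × 108 mm, heading −0.594. In its frame the stud is at about (18.6, 13) mm, so the first slide is about 10.6 mm along tile +x. The stud heading comes out near −0.15 and the stud-to-stop distance at 110 mm against 110.6 given. Next I go behind the near edge.

```bash
cat >> h.py <<'E'
def R2(a): return np.array([[np.cos(a),-np.sin(a)],[np.sin(a),np.cos(a)]])
def t2w(o,a,p): return np.array(o)+R2(a)@(np.array(p)/1000)
E
python3 -c "
from h import *
p=t2w([.6353,.0211],-.594,[-122,-38]);print(p)
togo([*p,0.10],-.594); togo([*p,0.024],-.594)"
```

```text
[0.5129297  0.05789007]
t 2.6 pos [ 0.4998 -0.0181  0.3015] yaw -0.1922 units [-0.032 -1.542  4.029] twist 2.877394168199124 F [-1.02  0.02  0.96]
t 2.6 pos [ 0.4998 -0.0181  0.3015] yaw -0.1922 units [-0.032 -1.542  5.549] twist 2.877394168199124 F [-1.02  0.02  0.96]
```

```bash
python3 -m creep '[[[0,-0.5,1],1,0],[[0,-1,2],2,0],[[0,-1.54,3],2.9,0],[[0,-1.54,4],2.9,0],[[0,-1.54,4.8],2.9,0],[[0,-1.54,5.3],2.9,0],[[0,-1.54,5.55],2.9,0],[[0,-1.54,5.55],2.9,0],[[0,-1.54,5.55],2.9,0]]'
python3 -c "
from h import *
o,c=wrist('w2');print(o['ee_pos'],o['eef_rot'],o['force']); tilefit(c)"
```

```text
time_s: 3.5
ee_pos: [0.5157, 0.0574, 0.0256]
eef_rot: [-3.14, -0.002, -0.6]
force: [-0.3, 0.3, 0.9]
grip_width: 0.0005
[0.51572137 0.05740796 0.02557507] [-3.14031297e+00 -1.67291988e-03 -5.99508704e-01] [-0.28504722  0.2535701   0.8873793 ]
area 43748.0 rect mm [578.6  10. ] [128.4 108.9] 55.85
[[204.0, 31.0, 647.4, 40.6], [219.0, 200.0, 569.4, 93.1], [427.0, 199.0, 498.1, -12.4], [445.0, 0.0, 587.5, -73.1], [248.0, 0.0, 645.8, 12.1], [247.0, 30.0, 634.8, 21.2]]
```

View pics/w2.png

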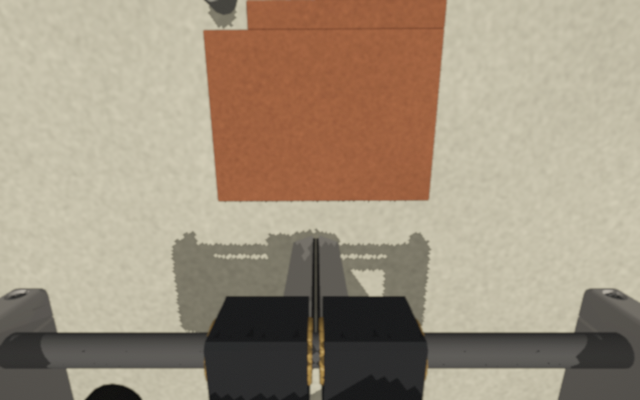

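The tile sits square ahead of the fingers, its near edge at row 200 and the fingertips at (315,238). I approach and push gently.

```bash
python3 -m creep '[[[0.1,0,0],0,0],[[0.2,0,0],0,0],[[0.24,0,0],0,0],[[0.27,0,0],0,0],[[0.30,0,0],0,0],[[0.32,0,0],0,0],[[0.34,0,0],0,0],[[0.36,0,0],0,0],[[0.36,0,0],0,0]]'
python3 -c "
from h import *
o,c=wrist('w3');print(o['ee_pos'],o['eef_rot'],o['force'], R2(-o['eef_rot'][2])@o['force'][:2]); tilefit(c)"
```

```text
time_s: 4.45
ee_pos: [0.5296, 0.0473, 0.024]
eef_rot: [-3.142, 0.0, -0.6]
force: [-0.0, 0.5, 0.6]
grip_width: 0.0005
[0.52964745 0.04725429 0.02399014] [-3.14158915e+00  2.73391681e-06 -5.99942837e-01] [-0.00443703  0.51630354  0.63990719] [-0.29516473  0.42363524]
area 41135.0 rect mm [578.5  10. ] [128.3 108.4] 55.89
[[442.0, 36.0, 587.1, -73.1], [247.0, 37.0, 645.5, 13.0], [246.0, 65.0, 634.7, 22.0], [205.0, 65.0, 647.4, 40.4], [219.0, 226.0, 570.3, 92.8], [424.0, 226.0, 498.5, -12.3]]
```

View pics/w3.png

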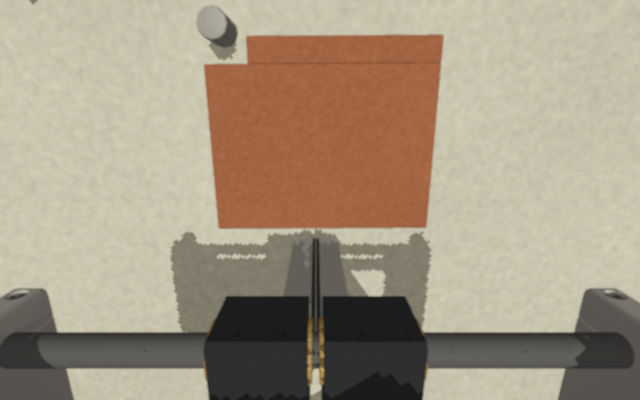

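No contact yet, with the edge at row 226 and the fingertips at 238. The stud is at (212,22). I continue in small steps.

```bash
python3 -m creep '[[[0.04,0,0],0,0],[[0.08,0,0],0,0],[[0.12,0,0],0,0],[[0.15,0,0],0,0],[[0.18,0,0],0,0]]'
python3 -c "
from h import *
o,c=wrist('w4');print(o['ee_pos'],o['force'], R2(-o['eef_rot'][2])@o['force'][:2]); tilefit(c); print(ray(c,(212,22),.026))"
python3 -m creep '[[[0.03,0,0],0,0],[[0.06,0,0],0,0],[[0.09,0,0],0,0]]'
python3 -c "
from h import *
o,c=wrist('w5');print(o['ee_pos'],o['force'], R2(-o['eef_rot'][2])@o['force'][:2]); tilefit(c)"
```

```text
time_s: 5.0
ee_pos: [0.5371, 0.0421, 0.024]
eef_rot: [3.142, -0.0, -0.6]
force: [0.9, -0.6, 0.6]
grip_width: 0.0006
[0.53713452 0.04208485 0.0239783 ] [ 0.93670437 -0.57191695  0.64999865] [1.09602426 0.05687625]
area 39439.5 rect mm [578.8   9.9] [128.6 108. ] 55.61
[[206.0, 83.0, 647.4, 40.7], [221.0, 240.0, 569.8, 92.4], [294.0, 240.0, 543.9, 54.6], [309.0, 234.0, 541.9, 44.5], [336.0, 240.0, 529.0, 32.8], [423.0, 239.0, 498.7, -12.6], [440.0, 54.0, 587.4, -73.1], [248.0, 55.0, 645.6, 12.8], [247.0, 82.0, 635.0, 21.7]]
[[0.66513865 0.01739497 0.026     ]]
time_s: 5.35
ee_pos: [0.5408, 0.0396, 0.024]
eef_rot: [-3.142, -0.0, -0.6]
force: [-0.5, 0.5, -0.3]
grip_width: 0.0008
[0.54083781 0.03958062 0.02401291] [-0.54638129  0.5494855  -0.26809763] [-0.76120439  0.14503348]
area 38412.0 rect mm [578.6  10. ] [128.6 108.2] 55.61
[[207.0, 91.0, 647.5, 40.4], [221.0, 247.0, 569.8, 92.9], [290.0, 247.0, 545.2, 56.9], [309.0, 234.0, 545.6, 42.0], [333.0, 238.0, 534.9, 31.1], [341.0, 247.0, 527.0, 30.3], [423.0, 246.0, 498.3, -12.8], [439.0, 63.0, 587.4, -73.0], [252.0, 63.0, 644.9, 11.0], [249.0, 90.0, 634.7, 20.8]]
```

View pics/w5.png

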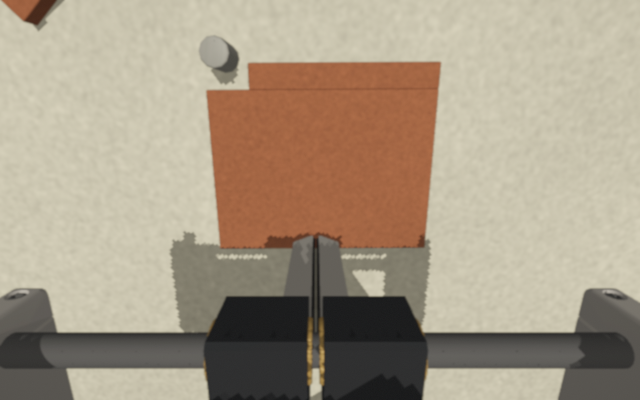

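The tile has not moved, although by my numbers the fingers should already touch. I check where the fingertip projects and its height from depth.

```bash
python3 - <<'E'
from h import *
c=dict(np.load("w5.npz")); H=c["hand_eye"]
print(proj(c,[[8,0,19],[0,0,19],[8,-12,19],[8,12,19],[-8,0,19]]and np.array([[8,0,19],[0,0,19],[8,-12,19],[8,12,19],[-8,0,19]])/1000,T=H))
D=c["depth"]; f,cx,cy=K(c)
for v in (225,230,236,238,240,244,250,256,264,272,285):
    for u in (300,308,324):
        d=D[v,u]; p=np.array([(u-cx)/f*d,(v-cy)/f*d,d,1]); print(v,u,"tool mm",(H@p*1000)[:3].round(1),"world",(c["extrinsics"]@p*1000)[:3].round(1))
E
python3 - <<'E'
from h import *
c=dict(np.load("w5.npz"))
cv2.imwrite("pics/w5c.png",cv2.resize(c["img"][200:300,230:400,::-1],None,fx=4,fy=4,interpolation=cv2.INTER_CUBIC))
E
```

```text
[[316.45321232 221.06794444]
 [316.44769928 232.66547147]
 [297.88725707 221.07328909]
 [335.02041305 221.06259942]
 [316.44229504 244.03411594]]
225 300 tool mm [  9.  -10.2   8.8] world [554.   42.9  15.2]
225 308 tool mm [ 8.5 -5.3 10.1] world [550.8  39.1  13.9]
225 324 tool mm [8.9 4.6 9.1] world [545.5  30.8  14.9]
230 300 tool mm [  5.2 -10.3  10. ] world [551.   45.1  14. ]
230 308 tool mm [ 5.3 -5.3  9.8] world [548.2  40.9  14.2]
230 324 tool mm [ 5.1  4.7 10.2] world [542.4  32.8  13.8]
236 300 tool mm [  1.3 -10.3   9.9] world [547.7  47.4  14.1]
236 308 tool mm [ 1.3 -5.3  9.8] world [544.9  43.2  14.2]
236 324 tool mm [1.3 4.7 9.8] world [539.3  35.   14.2]
238 300 tool mm [  0.  -10.3   9.7] world [546.7  48.1  14.3]
238 308 tool mm [  8.9  -4.8 -12.4] world [550.9  38.5  36.4]
238 324 tool mm [  8.9   4.1 -12.3] world [545.9  31.2  36.4]
240 300 tool mm [  8.9  -9.1 -15.2] world [553.3  42.1  39.2]
240 308 tool mm [  8.8  -4.7 -15.1] world [550.8  38.5  39.1]
240 324 tool mm [  8.8   4.  -15. ] world [545.8  31.3  39. ]
244 300 tool mm [  9.1  -8.8 -21.4] world [553.4
[... 367 characters left out ...]
553.   41.2  60.3]
256 308 tool mm [  8.6  -4.3 -35.1] world [550.4  38.3  59.1]
256 324 tool mm [  8.9   3.5 -35.7] world [546.2  31.6  59.8]
264 300 tool mm [  9.   -7.8 -44.7] world [552.7  40.9  68.7]
264 308 tool mm [  8.8  -4.1 -44.2] world [550.4  38.   68.3]
264 324 tool mm [  8.8   3.3 -44.2] world [546.2  31.9  68.2]
272 300 tool mm [  9.   -7.5 -52.5] world [552.5  40.7  76.5]
272 308 tool mm [  8.7  -3.9 -52.1] world [550.3  37.9  76.1]
272 324 tool mm [  9.6   3.1 -53.6] world [547.   31.6  77.7]
285 300 tool mm [  9.2  -6.9 -64.2] world [552.4  40.1  88.3]
285 308 tool mm [  8.2  -3.7 -62.5] world [549.7  38.   86.5]
285 324 tool mm [  8.5   2.9 -63. ] world [546.2  32.4  87. ]
```

View pics/w5c.png

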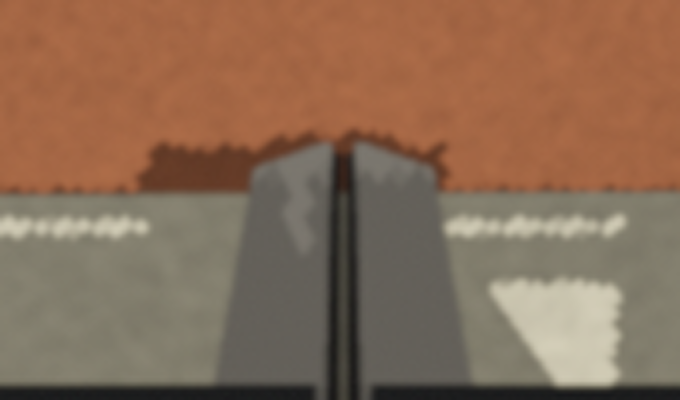

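The finger faces in the depth image end at tool z ≈ −11 mm, where I expected +19. The scene camera may settle where the tips really are.

```bash
python3 - <<'E'
from h import *
from station import vision, telemetry
c=vision.camera("scene"); np.savez("s1.npz",**c); o=telemetry.get_obs(); T=tool(o)
P=(T@np.array([[0,0,0,1],[0,0,.019,1],[8,12,19,1000],[-8,-12,19,1000]]).T.astype(float)).T
P=np.array([T[:3,:3]@np.array(p)/1000+T[:3,3] for p in [[0,0,0],[0,0,19],[8,0,-11],[8,12,19],[8,-12,19]]])
q=proj(c,P); print(q.round(1)); print(o["ee_pos"])
u0,v0=250,120; im=c["img"][v0:v0+110,u0:u0+140].copy()
im=cv2.resize(im,None,fx=5,fy=5,interpolation=cv2.INTER_CUBIC)
for i,p in enumerate(q): cv2.circle(im,tuple(int(x) for x in (p-[u0,v0])*5+2.5),3,[(255,255,0),(0,255,0),(0,0,255),(255,0,255),(0,255,255)][i],-1)
cv2.imwrite("pics/s1c.png",im[:,:,::-1])
E
```

```text
[[331.  166.6]
 [330.8 172.2]
 [330.8 165.3]
 [325.9 173.7]
 [335.  174.6]]
[0.54087755 0.03954501 0.02398997]
```

View pics/s1c.png

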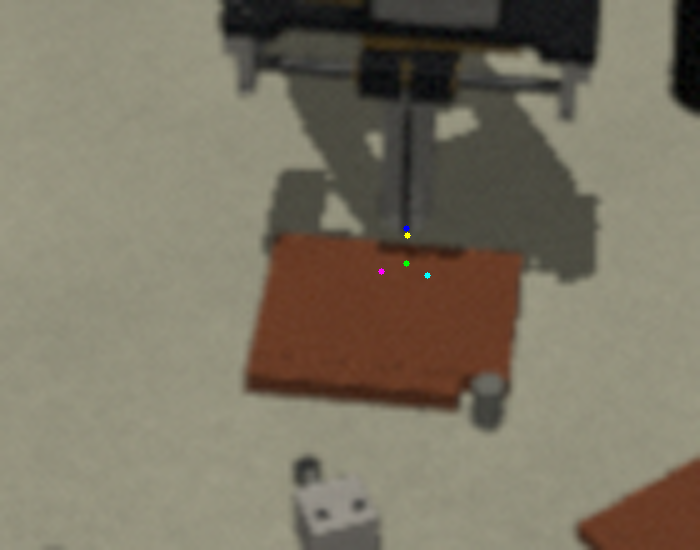

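Both cameras agree that the fingertips really end about 11 mm behind the reported TCP, so the reported TCP lies roughly 30 mm too far ahead. That explains why the tile did not move. I back off, then go down while watching the vertical force.

```bash
python3 -m creep '[[[-0.2,0,0],0,0],[[-0.4,0,0],0,0],[[-0.55,0,0],0,0],[[-0.55,0,0.2],0,0],[[-0.55,0,0.35],0,0],[[-0.55,0,0.45],0,0],[[-0.55,0,0.45],0,0]]'
python3 -m creep '[[[0,0,0.05],0,0],[[0,0,0.1],0,0],[[0,0,0.13],0,0],[[0,0,0.13],0,0]]'
python3 -c "
from h import *
from station import vision
o,c=wrist('w6');print(o['ee_pos'],o['force']); 
c=vision.camera('scene'); np.savez('s2.npz',**c)
cv2.imwrite('pics/s2c.png',cv2.resize(c['img'][120:230,250:390,::-1],None,fx=5,fy=5,interpolation=cv2.INTER_CUBIC))"
```

```text
time_s: 6.15
ee_pos: [0.5176, 0.055, 0.0004]
eef_rot: [3.141, 0.001, -0.6]
force: [-0.6, -1.0, 0.2]
grip_width: 0.0006
time_s: 6.55
ee_pos: [0.518, 0.0552, -0.0051]
eef_rot: [3.142, 0.0, -0.6]
force: [0.7, 0.6, -0.5]
grip_width: 0.0004
[ 0.5180092   0.05515167 -0.00513718] [ 0.66286573  0.60193747 -0.45725134]
```

View pics/s2c.png

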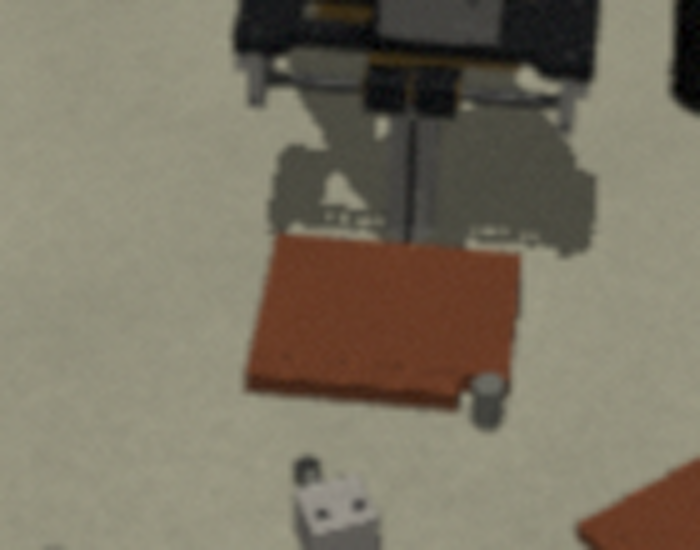

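View pics/w6.png

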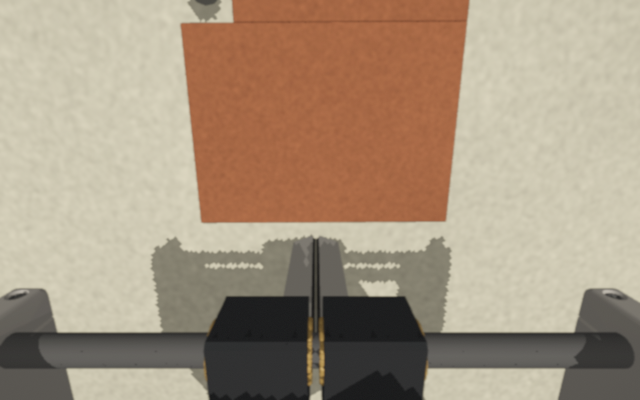

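The tips now stand at the counter behind the near edge, with no contact force. I push along tile +x: about 11.5 mm free travel, then about 10.6 mm of slide.

```bash
cat > st.py <<'E'
from h import *
from station import telemetry
o=telemetry.get_obs(); print(round(o["time_s"],2),o["ee_pos"].round(4),"yaw",round(o["eef_rot"][2],3),"Ftool(along x, left, up)",(R2(-o["eef_rot"][2])@o["force"][:2]).round(2),o["force"][2].round(2))
E
python3 -m creep '[[[0.1,0,0],0,0],[[0.18,0,0],0,0],[[0.22,0,0],0,0],[[0.24,0,0],0,0],[[0.27,0,0],0,0]]' >/dev/null; python3 st.py
python3 -m creep '[[[0.02,0,0],0,0],[[0.04,0,0],0,0],[[0.06,0,0],0,0]]' >/dev/null; python3 st.py
python3 -m creep '[[[0.02,0,0],0,0],[[0.04,0,0],0,0],[[0.06,0,0],0,0]]' >/dev/null; python3 st.py
python3 -c "
from h import *
o,c=wrist('w7');tilefit(c)"
```

```text
7.15 [ 0.529   0.0476 -0.0051] yaw -0.6 Ftool(along x, left, up) [-2.84 -0.04] 1.33
7.45 [ 0.5316  0.0458 -0.0051] yaw -0.6 Ftool(along x, left, up) [-2.38  0.3 ] 0.21
7.75 [ 0.5342  0.0441 -0.0051] yaw -0.6 Ftool(along x, left, up) [-1.22  1.09] -0.89
area 56867.5 rect mm [584.7   5.3] [128.4 108.7] 55.54
[[186.0, 50.0, 654.2, 34.8], [204.0, 240.0, 576.9, 88.0], [442.0, 240.0, 504.8, -17.2], [467.0, 17.0, 593.4, -78.1], [236.0, 17.0, 651.9, 7.4], [236.0, 50.0, 641.2, 15.9]]
```

View pics/w7.png

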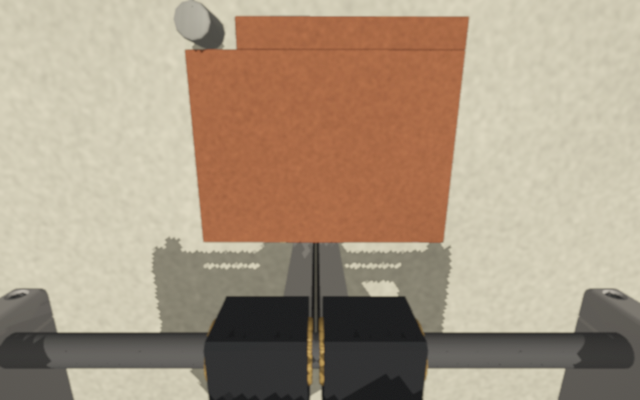

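The tile slid 7.7 mm along its x. The stud is 2 to 3 mm from the notch floor, at y ≈ 14 in the notch. I push on to bring it to bear.

```bash

python3 -m creep '[[[0.015,0,0],0,0],[[0.03,0,0],0,0]]' >/dev/null; python3 st.py
python3 -m creep '[[[0.015,0,0],0,0],[[0.03,0,0],0,0]]' >/dev/null; python3 st.py
python3 -m creep '[[[0.015,0,0],0,0],[[0.03,0,0],0,0]]' >/dev/null; python3 st.py
python3 -c "
from h import *
o,c=wrist('w8');tilefit(c)"
```

```text
8.0 [ 0.5353  0.0433 -0.0051] yaw -0.6 Ftool(along x, left, up) [-6.1  -1.07] 2.32
8.2 [ 0.5354  0.0429 -0.0051] yaw -0.6 Ftool(along x, left, up) [-13.45  -2.09] 7.54
8.4 [ 0.5356  0.0424 -0.0053] yaw -0.6 Ftool(along x, left, up) [-20.05  -4.17] 11.31
area 57198.0 rect mm [586.3   4. ] [128.3 109.1] 56.09
[[466.0, 16.0, 595.6, -79.2], [233.0, 18.0, 653.7, 7.1], [234.0, 51.0, 642.7, 15.1], [184.0, 52.0, 655.3, 34.3], [204.0, 242.0, 577.6, 86.8], [442.0, 240.0, 506.5, -18.9]]
```

View pics/w8.png

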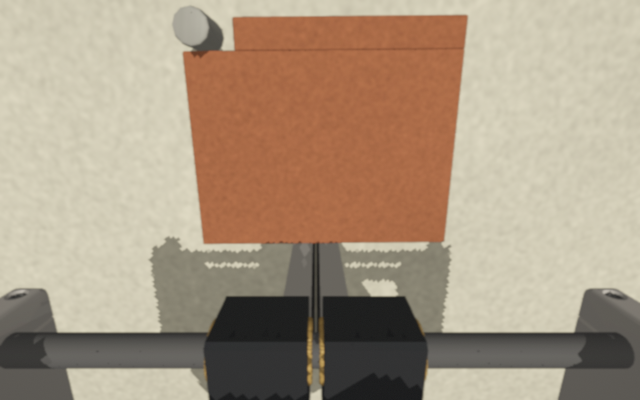

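The notch bears on the stud: the force rose to 20 N along x, and the tile stopped translating. Now I back off and move to the opposite corner, at tile y ≈ −92.

```bash

python3 -m creep '[[[-0.1,0,0],0,0],[[-0.2,0.1,0],0,0],[[-0.25,0.5,0],0,0],[[-0.25,0.9,0],0,0],[[-0.25,1.1,0],0,0],[[-0.25,1.1,0],0,0],[[-0.25,1.1,0],0,0]]' >/dev/null; python3 st.py
python3 -c "
from h import *
o,c=wrist('w9');a,P,r=tilefit(c); ce=np.array(r[0])/1000; th=np.radians(r[2]-90); print('TCP in tile',1000*(R2(-th)@(o['ee_pos'][:2]-ce))-41)"
```

```text
9.15 [ 0.497   0.0034 -0.0048] yaw -0.6 Ftool(along x, left, up) [-0.11 -0.02] -0.45
area 57738.5 rect mm [585.3   4.3] [128.6 106. ] 56.25
[[63.0, 30.0, 655.1, 34.8], [102.0, 225.0, 576.9, 86.6], [343.0, 221.0, 506.5, -20.0], [346.0, 0.0, 592.6, -77.8], [111.0, 0.0, 651.7, 8.3], [113.0, 29.0, 642.6, 15.8]]
TCP in tile [-113.86536955  -90.86560672]
```

View pics/w9.png

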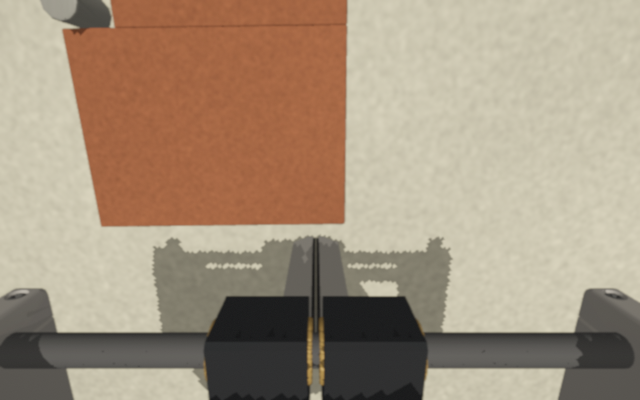

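I approach the edge near the corner. The fingers cover columns 288–345 and the tile's corner is at (344,222).

```bash

python3 -m creep '[[[0.06,0,0],0,0],[[0.11,0,0],0,0],[[0.14,0,0],0,0],[[0.17,0,0],0,0],[[0.19,0,0],0,0]]' >/dev/null; python3 st.py
python3 -m creep '[[[0.04,0.03,0],-0.1,0],[[0.075,0.07,0],-0.23,0],[[0.107,0.11,0],-0.36,0]]' >/dev/null; python3 st.py
python3 -c "
from h import *
o,c=wrist('w10');a,P,r=tilefit(c); ce=np.array(r[0])/1000; th=np.radians(r[2]-90); print('TCP in tile',1000*(R2(-th)@(o['ee_pos'][:2]-ce))-41)"
```

```text
9.7 [ 0.5044 -0.0021 -0.005 ] yaw -0.6 Ftool(along x, left, up) [0.32 0.21] 0.62
10.0 [ 0.5055 -0.0098 -0.0051] yaw -0.548 Ftool(along x, left, up) [-1.21 -0.14] -0.48
area 56871.5 rect mm [587.1   2.1] [128.5 109. ] 59.05
[[341.0, 17.0, 600.6, -80.5], [114.0, 18.0, 653.4, 6.7], [113.0, 51.0, 643.1, 16.1], [63.0, 53.0, 654.5, 36.3], [100.0, 241.0, 574.6, 84.3], [338.0, 241.0, 508.0, -24.7]]
TCP in tile [-104.81485175  -93.18388889]
```

View pics/w10.png

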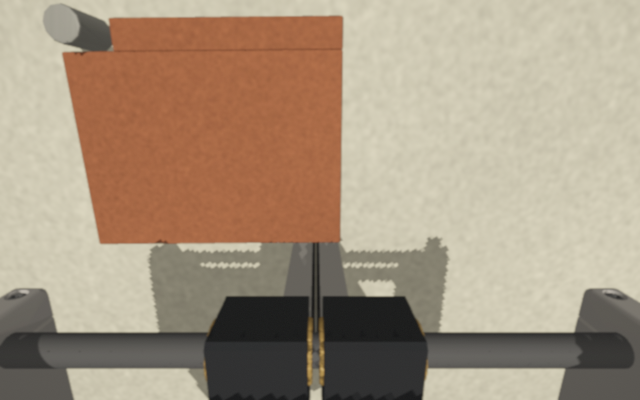

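The tile turns with the pusher at a low force, heading now −0.540, and the stud still sits in the notch. I continue along the arc.

```bash

python3 -m creep '[[[0.037,0.036,0],-0.12,0],[[0.073,0.071,0],-0.24,0],[[0.11,0.107,0],-0.36,0],[[0.147,0.142,0],-0.48,0],[[0.184,0.178,0],-0.6,0],[[0.22,0.214,0],-0.72,0]]' >/dev/null; python3 st.py
python3 -m creep '[[[0.037,0.036,0],-0.12,0],[[0.073,0.071,0],-0.24,0],[[0.11,0.107,0],-0.36,0],[[0.147,0.142,0],-0.48,0],[[0.184,0.178,0],-0.6,0],[[0.22,0.214,0],-0.72,0]]' >/dev/null; python3 st.py
python3 -c "
from h import *
o,c=wrist('w11');a,P,r=tilefit(c); ce=np.array(r[0])/1000; th=np.radians(r[2]-90); print('TCP in tile',1000*(R2(-th)@(o['ee_pos'][:2]-ce))-41, 'stud in tile',1000*(R2(-th)@(np.array([.6577,.0217])-ce))-41)"
```

```text
10.65 [ 0.5095 -0.0247 -0.005 ] yaw -0.448 Ftool(along x, left, up) [-0.93  0.87] 0.01
11.25 [ 0.5147 -0.0391 -0.005 ] yaw -0.347 Ftool(along x, left, up) [-1.27  0.66] 0.55
area 56480.5 rect mm [592.5  -7.5] [128.5 108.8] 72.19
[[329.0, 15.0, 624.7, -84.6], [99.0, 24.0, 656.7, 14.2], [103.0, 58.0, 643.5, 19.6], [55.0, 61.0, 650.0, 41.2], [99.0, 248.0, 560.5, 69.5], [335.0, 239.0, 522.0, -52.0]]
TCP in tile [-105.42318693  -94.86395937] stud in tile [12.09571613  6.74972911]
```

View pics/w11.png

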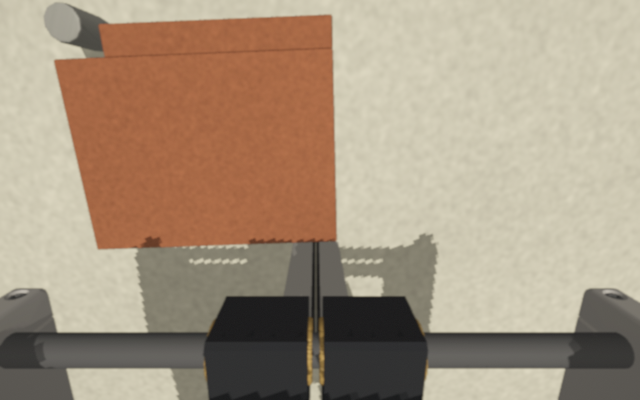

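The tile has turned to −0.311, but the push so close to the corner let the notch come about 4 mm off the stud, which now lies by the notch's side wall. I mend it by backing off, pushing near the tile's middle along its x until the notch bears again, and then finishing the turn a bit further in from the corner.

```bash

python3 -m creep '[[[-0.1,0,0],-0.1,0],[[-0.15,-0.2,0],-0.26,0],[[-0.15,-0.6,0],-0.26,0],[[-0.15,-0.95,0],-0.26,0],[[-0.15,-0.95,0],-0.26,0],[[-0.1,-0.95,0],-0.26,0],[[-0.05,-0.95,0],-0.26,0]]' >/dev/null; python3 st.py
cat > lk.py <<'E'
import sys
from h import *
o,c=wrist(sys.argv[1]);a,P,r=tilefit(c); ce=np.array(r[0])/1000; th=np.radians(r[2]-90); print('heading',th.round(4),'TCP in tile',1000*(R2(-th)@(o['ee_pos'][:2]-ce))-41, 'stud in tile',1000*(R2(-th)@(np.array([.6577,.0217])-ce))-41)
E
python3 lk.py w12
```

```text
12.0 [ 0.5286  0.0062 -0.005 ] yaw -0.312 Ftool(along x, left, up) [-0.43 -0.57] -1.01
area 57198.5 rect mm [592.6  -7.6] [128.3 109.1] 72.32
[[445.0, 14.0, 624.5, -84.9], [212.0, 14.0, 656.6, 14.4], [213.0, 48.0, 643.5, 19.4], [164.0, 48.0, 650.5, 40.8], [186.0, 238.0, 561.3, 69.3], [425.0, 238.0, 522.0, -52.4]]
heading -0.3086 TCP in tile [-106.1746644   -47.28260466] stud in tile [12.17250095  6.65850112]
```

View pics/w12.png

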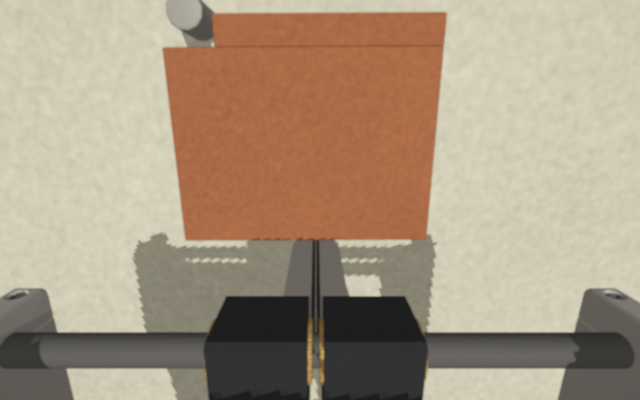

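```bash

python3 -m creep '[[[0.02,0,0],0,0],[[0.04,0,0],0,0],[[0.06,0,0],0,0],[[0.08,0,0],0,0]]' >/dev/null; python3 st.py
python3 -m creep '[[[0.015,0,0],0,0],[[0.03,0,0],0,0]]' >/dev/null; python3 st.py
python3 lk.py w13
```

```text
12.45 [ 0.5322  0.0053 -0.0051] yaw -0.312 Ftool(along x, left, up) [-1.92 -0.32] 1.2
12.65 [ 0.5336  0.0049 -0.0051] yaw -0.312 Ftool(along x, left, up) [-6.28 -1.54] 2.98
area 56915.0 rect mm [596.4  -8.6] [128.5 108.6] 72.19
[[164.0, 51.0, 654.3, 39.9], [186.0, 241.0, 564.9, 68.6], [425.0, 240.0, 526.0, -53.5], [445.0, 17.0, 628.3, -86.0], [214.0, 17.0, 660.2, 12.6], [213.0, 49.0, 648.1, 18.1]]
heading -0.3108 TCP in tile [-104.88522201  -47.33906134] stud in tile [8.1284182  6.64323712]
```

View pics/w13.png

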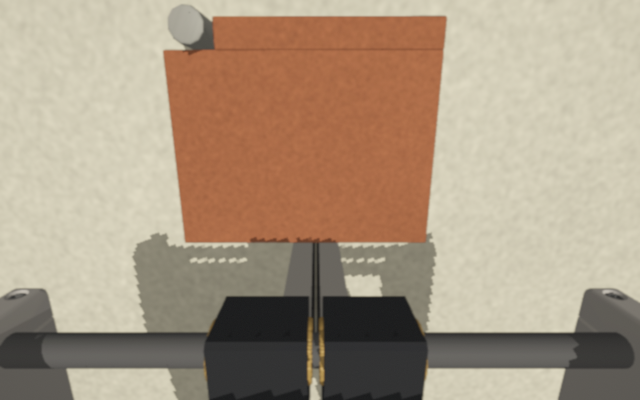

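The notch bears again: the stud is at x = 8.1 mm in the tile's frame, with a 6 N rise. Now I push at tile y ≈ −73, so the stud stays in the notch corner, and follow the arc.

```bash

python3 -m creep '[[[-0.08,0,0],0,0],[[-0.1,0.15,0],0,0],[[-0.1,0.4,0],0,0],[[-0.1,0.52,0],0,0],[[-0.08,0.52,0],0,0],[[-0.04,0.52,0],0,0],[[-0.015,0.52,0],0,0]]' >/dev/null; python3 st.py
python3 - <<'E'
import numpy as np
v=np.array([-112.8,-80.5])
for d in (.02,.04,.06,.08,.1):
    s=np.array([[np.cos(d),-np.sin(d)],[np.sin(d),np.cos(d)]])@v-v; print(d,(s[0]/50).round(3),(-s[1]/50).round(3),round(-np.degrees(d)/8,3))
E
```

```text
13.4 [ 0.5254 -0.0196 -0.0049] yaw -0.312 Ftool(along x, left, up) [-0.07 -0.41] -0.62
0.02 0.033 0.045 -0.143
0.04 0.066 0.089 -0.286
0.06 0.101 0.132 -0.43
0.08 0.136 0.175 -0.573
0.1 0.172 0.217 -0.716
```

```bash

python3 -m creep '[[[0.02,0.022,0],-0.07,0],[[0.035,0.045,0],-0.14,0],[[0.05,0.067,0],-0.21,0],[[0.068,0.089,0],-0.29,0],[[0.085,0.11,0],-0.36,0],[[0.101,0.132,0],-0.43,0]]' >/dev/null; python3 st.py
python3 lk.py w14
```

```text
14.0 [ 0.5278 -0.0276 -0.0051] yaw -0.251 Ftool(along x, left, up) [-1.22  0.45] -0.29
area 56960.0 rect mm [598.1 -11.9] [128.4 108.9] 75.27
[[108.0, 50.0, 653.0, 39.6], [136.0, 240.0, 562.4, 63.7], [375.0, 240.0, 530.5, -60.3], [387.0, 17.0, 634.5, -87.3], [156.0, 16.0, 660.7, 12.9], [157.0, 48.0, 648.2, 17.4]]
heading -0.257 TCP in tile [-105.00966808  -73.97504258] stud in tile [8.08368911 6.67285471]
```

View pics/w14.png

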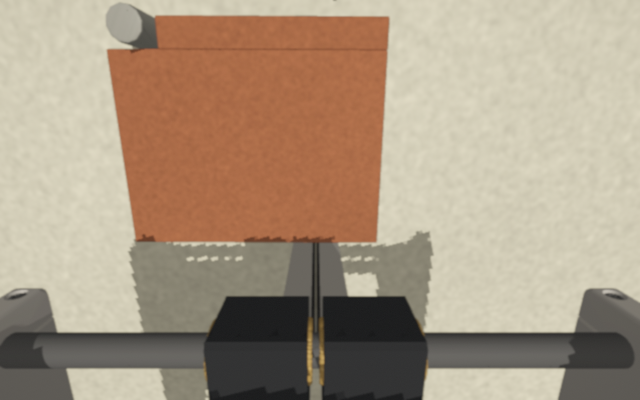

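The notch stays on the stud (x = 8.08 mm) at heading −0.257, turning as wanted. I continue, with finer steps as the screw comes near.

```bash

python3 -m creep '[[[0.017,0.022,0],-0.07,0],[[0.033,0.045,0],-0.14,0],[[0.05,0.067,0],-0.21,0],[[0.066,0.089,0],-0.29,0]]' >/dev/null; python3 st.py
python3 -m creep '[[[0.017,0.022,0],-0.07,0],[[0.033,0.045,0],-0.14,0],[[0.05,0.067,0],-0.21,0]]' >/dev/null; python3 st.py
python3 lk.py w15
```

```text
14.45 [ 0.53   -0.0327 -0.005 ] yaw -0.211 Ftool(along x, left, up) [-1.14  0.45] -0.52
14.75 [ 0.5317 -0.0365 -0.005 ] yaw -0.182 Ftool(along x, left, up) [-1.85  0.17] -0.11
area 56964.5 rect mm [600.8 -16. ] [128.5 108.9] 79.22
[[108.0, 50.0, 652.0, 39.2], [137.0, 240.0, 559.8, 56.5], [375.0, 240.0, 536.7, -69.0], [387.0, 17.0, 642.3, -88.6], [156.0, 16.0, 661.5, 13.2], [157.0, 48.0, 648.7, 16.8]]
heading -0.1881 TCP in tile [-105.04612344  -74.06759361] stud in tile [7.86875142 6.67221963]
```

View pics/w15.png

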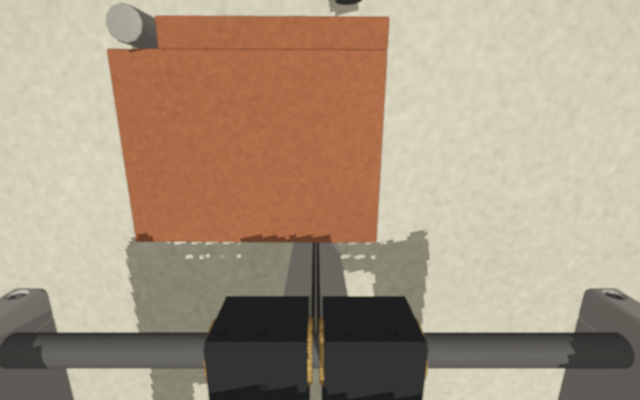

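The screw tip shows at (347,2), with the tile's far edge at row 17, about 6 mm away. I creep with force readings.

```bash

python3 -m creep '[[[0.013,0.018,0],-0.057,0],[[0.025,0.034,0],-0.107,0],[[0.033,0.045,0],-0.143,0]]' >/dev/null; python3 st.py
python3 -m creep '[[[0.009,0.011,0],-0.036,0],[[0.017,0.022,0],-0.07,0]]' >/dev/null; python3 st.py
python3 -m creep '[[[0.009,0.011,0],-0.036,0],[[0.017,0.022,0],-0.07,0]]' >/dev/null; python3 st.py
python3 lk.py w16
```

```text
15.1 [ 0.5329 -0.039  -0.005 ] yaw -0.162 Ftool(along x, left, up) [-2.17 -0.2 ] -0.6
15.3 [ 0.5335 -0.0402 -0.005 ] yaw -0.152 Ftool(along x, left, up) [-3.32 -0.55] 0.06
15.5 [ 0.5341 -0.0414 -0.005 ] yaw -0.143 Ftool(along x, left, up) [-3.37 -0.81] 0.72
area 57006.0 rect mm [602.5 -18.2] [128.4 109.1] 81.56
[[108.0, 50.0, 651.4, 39.0], [137.0, 240.0, 558.6, 52.6], [375.0, 241.0, 539.9, -73.6], [387.0, 17.0, 646.8, -89.1], [156.0, 16.0, 661.9, 13.3], [156.0, 49.0, 648.7, 17.0]]
heading -0.1473 TCP in tile [-105.20196351  -73.93878484] stud in tile [7.76133424 6.58823916]
```

View pics/w16.png

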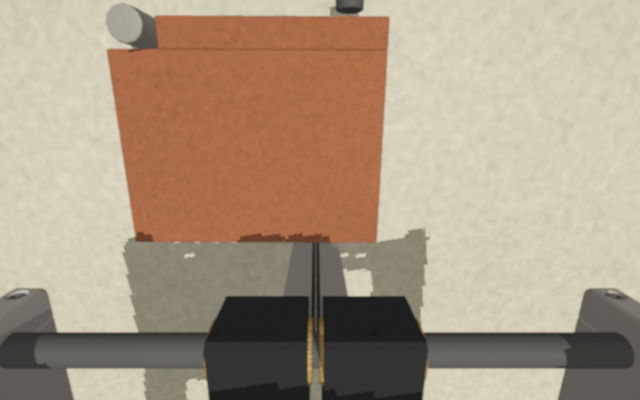

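The tip's end is now at row ~10 against the edge at row 17, so it is nearly there. Smaller steps from here.

```bash

for i in 1; do python3 -m creep '[[[0.009,0.011,0],-0.036,0],[[0.017,0.022,0],-0.07,0]]' >/dev/null; python3 st.py; done
python3 -m creep '[[[0.009,0.011,0],-0.036,0],[[0.009,0.011,0],-0.036,0]]' >/dev/null; python3 st.py
python3 -m creep '[[[0.009,0.011,0],-0.036,0],[[0.009,0.011,0],-0.036,0]]' >/dev/null; python3 st.py
python3 lk.py w17; python3 -c "
import cv2;i=cv2.imread('pics/w17.png');cv2.imwrite('pics/w17c.png',cv2.resize(i[0:70,90:410],None,fx=2.5,fy=2.5,interpolation=cv2.INTER_CUBIC))"
```

```text
15.75 [ 0.5348 -0.0426 -0.005 ] yaw -0.133 Ftool(along x, left, up) [-4.07 -0.92] 1.26
15.95 [ 0.5352 -0.0433 -0.005 ] yaw -0.128 Ftool(along x, left, up) [-5.38 -2.26] 1.86
16.15 [ 0.5355 -0.0439 -0.0051] yaw -0.123 Ftool(along x, left, up) [-5.48 -1.43] 2.67
area 57040.0 rect mm [603.5 -19.4] [128.4 109.5] 82.77
[[387.0, 18.0, 648.6, -89.4], [157.0, 16.0, 662.1, 12.9], [156.0, 49.0, 648.9, 16.7], [108.0, 50.0, 651.2, 38.7], [136.0, 239.0, 558.8, 51.0], [374.0, 242.0, 541.4, -75.4]]
heading -0.1262 TCP in tile [-105.42405733  -73.82373095] stud in tile [7.56326428 6.60582045]
```

View pics/w17c.png

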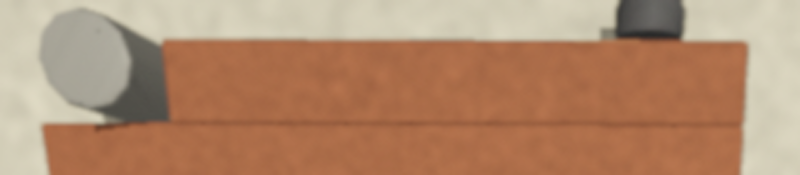

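The tip meets the edge and the force is climbing from about 2 N to 5.5 N. From here I press straight along the tile's x in half-millimetre steps.

```bash

python3 -m creep '[[[0.01,0,0],0,0],[[0.01,0,0],0,0]]' >/dev/null; python3 st.py
python3 -m creep '[[[0.01,0,0],0,0],[[0.01,0,0],0,0]]' >/dev/null; python3 st.py
python3 lk.py w18
```

```text
16.4 [ 0.5357 -0.0439 -0.0051] yaw -0.123 Ftool(along x, left, up) [-7.97 -1.47] 3.54
16.6 [ 0.5359 -0.044  -0.0052] yaw -0.123 Ftool(along x, left, up) [-9.6  -3.09] 5.43
area 57177.5 rect mm [603.8 -19.5] [128.5 109.3] 82.91
[[387.0, 17.0, 649.4, -89.5], [155.0, 17.0, 662.2, 13.6], [156.0, 49.0, 649.3, 16.4], [107.0, 51.0, 651.2, 39.0], [137.0, 241.0, 558.1, 50.5], [374.0, 242.0, 541.8, -75.5]]
heading -0.1237 TCP in tile [-105.42223255  -73.69590453] stud in tile [7.35496544 6.57066629]
```

```bash

python3 -m creep '[[[0.005,0,-0.015],0,0],[[0.005,0,-0.015],0,0]]' >/dev/null; python3 st.py
python3 -m creep '[[[0,0,0],0,0],[[0,0,0],0,0],[[0,0,0],0,0]]' >/dev/null; python3 st.py
python3 lk.py w19
```

```text
16.85 [ 0.5362 -0.044  -0.0047] yaw -0.123 Ftool(along x, left, up) [-5.24 -2.51] -2.96
17.15 [ 0.5362 -0.044  -0.0048] yaw -0.123 Ftool(along x, left, up) [-5.77 -2.44] -2.93
area 56919.5 rect mm [603.9 -19.8] [128.5 109.5] 83.19
[[387.0, 17.0, 649.7, -89.5], [156.0, 18.0, 662.1, 13.4], [157.0, 50.0, 649.2, 16.3], [108.0, 52.0, 651.1, 38.9], [138.0, 241.0, 558.2, 50.2], [376.0, 241.0, 542.4, -76.6]]
heading -0.1189 TCP in tile [-105.36894636  -73.01882962] stud in tile [7.51801355 6.62517046]
```

The upward relief overshot, with the tile edge now pulling the tool down 3 N. I ease back down half of that and press slightly more.

```bash

python3 -m creep '[[[0.005,0,0.008],0,0],[[0.005,0,0.008],0,0]]' >/dev/null; python3 st.py
python3 -m creep '[[[0.01,0,0],0,0],[[0.01,0,0],0,0]]' >/dev/null; python3 st.py
```

```text
17.4 [ 0.5362 -0.0439 -0.005 ] yaw -0.123 Ftool(along x, left, up) [-9.37 -2.23] 3.33
17.6 [ 0.5363 -0.0439 -0.005 ] yaw -0.123 Ftool(along x, left, up) [-11.54  -2.65] 6.18
```

```bash

python3 -m creep '[[[0,0,-0.006],0,0],[[0,0,-0.006],0,0],[[0,0,-0.006],0,0]]' >/dev/null; python3 st.py
python3 -m creep '[[[0,0,0],0,0],[[0,0,0],0,0],[[0,0,0],0,0],[[0,0,0],0,0]]' >/dev/null; python3 st.py
python3 -m creep '[[[0,0,0],0,0],[[0,0,0],0,0],[[0,0,0],0,0]]' >/dev/null; python3 st.py
python3 lk.py w20; python3 -c "
import cv2;i=cv2.imread('pics/w20.png');cv2.imwrite('pics/w20c.png',cv2.resize(i[0:70,90:410],None,fx=2.5,fy=2.5,interpolation=cv2.INTER_CUBIC))"
```

```text
17.9 [ 0.5363 -0.044  -0.005 ] yaw -0.123 Ftool(along x, left, up) [-10.76  -2.32] 1.29
18.3 [ 0.5363 -0.0439 -0.005 ] yaw -0.123 Ftool(along x, left, up) [-11.28  -2.65] 2.14
18.6 [ 0.5363 -0.0439 -0.005 ] yaw -0.123 Ftool(along x, left, up) [-11.37  -1.93] 2.73
area 57017.0 rect mm [604.  -19.8] [128.5 109.3] 83.18
[[388.0, 18.0, 649.3, -89.8], [156.0, 18.0, 662.2, 13.3], [157.0, 50.0, 649.2, 16.2], [108.0, 52.0, 651.2, 38.8], [138.0, 241.0, 558.3, 50.1], [377.0, 241.0, 542.5, -77.1]]
heading -0.119 TCP in tile [-105.39615903  -72.98016851] stud in tile [7.39093155 6.62204679]
```

View pics/w20c.png

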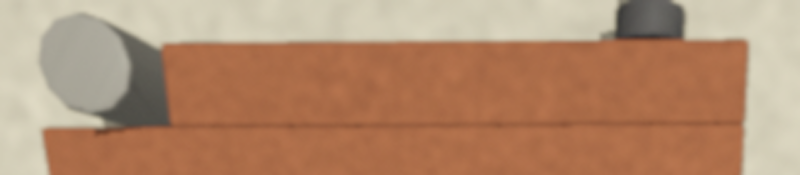

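The press held steady for over half a second at 11.3 N tool force, about 8 N at the screw after subtracting sliding drag and the lever ratio. The notch bears on the stud and the screw tip touches the edge at about (350,15) in the full picture. Heading −0.119 matches my prediction. I retreat straight back, then rise and go for the cup.

```bash

python3 -m creep '[[[-0.05,0,0],0,0],[[-0.15,0,0],0,0],[[-0.3,0,0],0,0],[[-0.5,0,-0.4],0,0],[[-0.5,0,-1.2],0,0],[[-0.5,0,-2.2],0,0],[[-0.5,0,-3.2],0,0],[[-0.5,0,-4],0,1],[[-0.5,0,-4],0,1]]'
python3 -c "
from h import *
togo([.42,.262,.20],-.12)"
```

```text
time_s: 19.55
ee_pos: [0.5146, -0.0411, 0.2013]
eef_rot: [3.141, -0.01, -0.123]
force: [0.6, 0.8, 0.6]
grip_width: 0.0128
t 19.55 pos [ 0.5146 -0.0411  0.2013] yaw -0.1231 units [-2.623e+00 -5.784e+00 -1.000e-03] twist -0.021919444723441435 F [0.6  0.82 0.59]
```

```bash

python3 -m creep '[[[-0.4,-0.9,0],0,1],[[-0.8,-1.8,0],0,1],[[-1.2,-2.7,0],0,1],[[-1.6,-3.6,0],0,1],[[-2,-4.5,0],0,1],[[-2.4,-5.4,0],0,1],[[-2.6,-5.8,0],0,1],[[-2.6,-5.8,0],0,1],[[-2.6,-5.8,0],0,1],[[-2.6,-5.8,0],0,1]]'
python3 - <<'E'
from h import *
from station import vision
o,c=wrist("w21"); 
t=vision.camera("top"); np.savez("top1.npz",**t); cv2.imwrite("pics/top1.png",cv2.resize(t["img"][125:275,190:420,::-1],None,fx=3.4,fy=3.4,interpolation=cv2.INTER_CUBIC))
D=c["depth"]; f,cx,cy=K(c); E=c["extrinsics"]
vv,uu=np.mgrid[:400,:640]
P=np.stack([(uu-cx)/f*D,(vv-cy)/f*D,D],-1)@E[:3,:3].T+E[:3,3]
m=(P[...,2]>0.075)&(P[...,2]<0.1)&(D>0)&(c["img"].max(2)<90)
n,l,s,ce=cv2.connectedComponentsWithStats(m.astype(np.uint8))
i=1+np.argmax(s[1:,4]); q=P[l==i]
print(s[i],ce[i],q[:,2].min(),q[:,2].max(), ((q.min(0)+q.max(0))/2).round(4),(q.max(0)-q.min(0)).round(4))
(x,y),r=cv2.minEnclosingCircle((q[q[:,2]>.081,:2]*1000).astype(np.float32)); print(x,y,r)
E
```

```text
time_s: 20.55
ee_pos: [0.4197, 0.2618, 0.1953]
eef_rot: [3.141, 0.0, -0.124]
force: [-0.2, -0.9, 0.0]
grip_width: 0.0922
[ 264   96   65   67 1021] [293.39373164 130.14887365] 0.07503588462967403 0.08709607604456321 [0.4819 0.2722 0.0811] [0.0559 0.0562 0.0121]
481.7096862792969 272.36602783203125 28.25033187866211
```

View pics/w21.png

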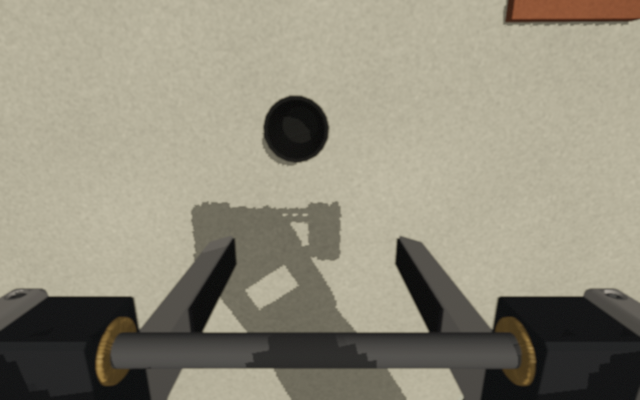

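View pics/top1.png

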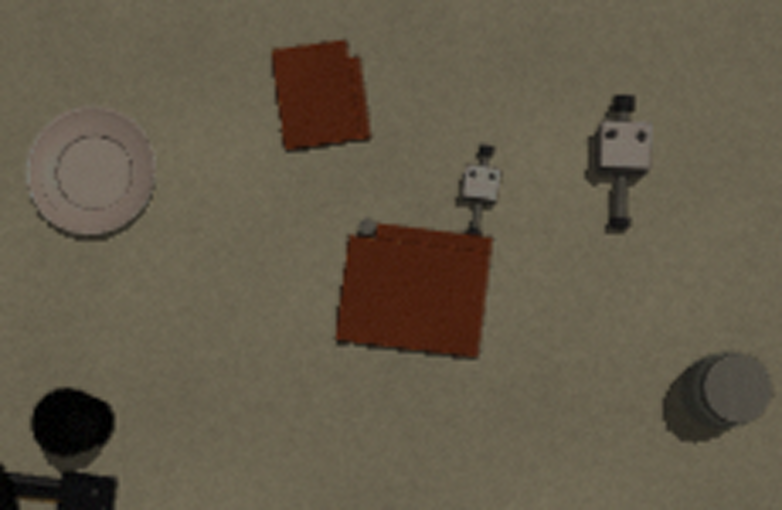

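The top view shows the tile home: stud in the notch at (367,227) and screw tip on the far edge at (473,235), in the crop. The wrist view shows the cup at (296,129), which comes out at (0.482, 0.272) with rim 56–57 mm and top at 85–87 mm. I go down over it, with the true grasp point 30 mm behind the reported TCP.

```bash
python3 -c "
from h import *
togo([.4818,.2723,.015],-.124)"
```

```text
t 20.65 pos [0.4198 0.2618 0.1955] yaw -0.1247 units [ 1.204 -0.362  3.61 ] twist -0.005058087161774775 F [ 0.23 -0.71  0.05]
```

```bash
python3 -m creep '[[[0.6,-0.2,0],0,1],[[1.2,-0.36,0.1],0,1],[[1.2,-0.36,0.6],0,1],[[1.2,-0.36,1],0,1],[[1.2,-0.36,1.4],0,1],[[1.2,-0.36,1.5],0,1],[[1.2,-0.36,1.5],0,1]]'
python3 - <<'E'
from h import *
o,c=wrist("w22"); togo([.4818,.2723,.015],-.124)
E
```

```text
time_s: 21.35
ee_pos: [0.4813, 0.2727, 0.1204]
eef_rot: [3.141, 0.001, -0.124]
force: [-0.9, -0.4, -0.8]
grip_width: 0.0943
t 21.4 pos [0.4816 0.273  0.1213] yaw -0.1238 units [0.004 0.015 2.126] twist 0.0016211418788040608 F [ 0.74 -0.25  0.41]
```

View pics/w22.png

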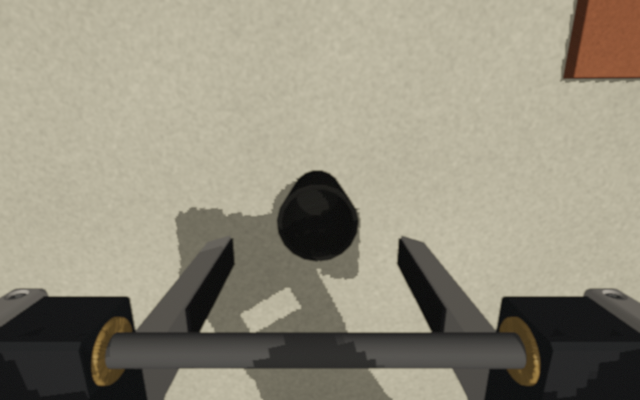

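The cup is centred between the fingers (318 against 316). I check the height of the cross rod before going down.

```bash
python3 - <<'E'
from h import *
c=dict(np.load("w22.npz")); H=c["hand_eye"]; D=c["depth"]; f,cx,cy=K(c)
for v,u in ((340,200),(350,316),(360,400),(300,200),(320,160),(340,60)):
    d=D[v,u]; print(v,u,(H@np.array([(u-cx)/f*d,(v-cy)/f*d,d,1])*1000)[:3].round(1))
E
python3 -m creep '[[[0,0,0.4],0,1],[[0,0,0.8],0,1],[[0,0,1.2],0,1],[[0,0,1.6],0,1],[[0,0,1.9],0,1],[[0,0,2.1],0,1],[[0,0,2.1],0,1]]'; python3 st.py
```

```text
340 200 [  27.1  -28.  -120.3]
350 316 [  26.5   -0.8 -122.9]
360 400 [  24.1   18.4 -123.3]
300 200 [  3.8 -48.  -66. ]
320 160 [  9.1 -54.4 -86.9]
340 60 [  32.3  -54.9 -126.9]
time_s: 22.1
ee_pos: [0.481, 0.2732, 0.0151]
eef_rot: [3.141, 0.001, -0.123]
force: [0.3, -0.3, 0.1]
grip_width: 0.0938
22.1 [0.481  0.2732 0.0151] yaw -0.123 Ftool(along x, left, up) [ 0.33 -0.26] 0.11
```

The rod is clear, 90 mm above the grasp point. I close gently and lift a little.

```bash
python3 -m creep '[[[0,0,0],0,0.7],[[0,0,0],0,0.6],[[0,0,0],0,0.5],[[0,0,0],0,0.4],[[0,0,0],0,0.4],[[0,0,0],0,0.4],[[0,0,0],0,0.4],[[0,0,0],0,0.4]]' 12; python3 st.py
python3 -m creep '[[[0,0,-0.2],0,0.4],[[0,0,-0.6],0,0.4],[[0,0,-1.0],0,0.4],[[0,0,-1.2],0,0.4],[[0,0,-1.2],0,0.4]]'
python3 - <<'E'
from h import *
o,c=wrist("w23"); togo([.6038,-.0198,.09],-.124)
E
```

```text
time_s: 22.9
ee_pos: [0.4814, 0.2733, 0.0159]
eef_rot: [-3.142, -0.0, -0.123]
force: [-0.0, -2.9, 3.7]
grip_width: 0.0577
22.9 [0.4814 0.2733 0.0159] yaw -0.123 Ftool(along x, left, up) [ 0.32 -2.89] 3.7
time_s: 23.4
ee_pos: [0.4817, 0.2737, 0.077]
eef_rot: [-3.14, -0.002, -0.123]
force: [-0.2, 0.5, -1.4]
grip_width: 0.0577
t 23.45 pos [0.4812 0.2734 0.0758] yaw -0.1231 units [ 3.153  5.519 -0.284] twist 0.006421846342882832 F [-0.49 -0.73 -1.18]
```

View pics/w23.png

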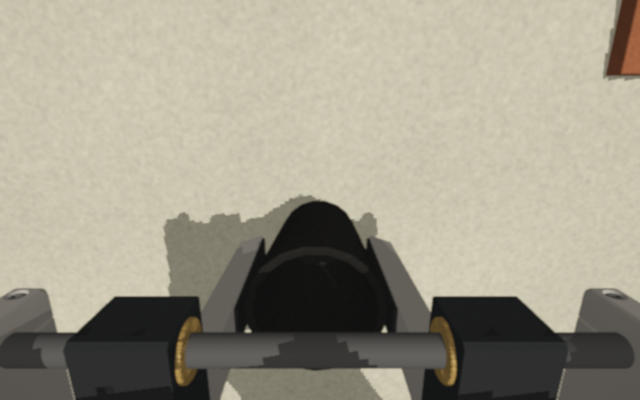

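The cup is held: width 57.7 mm and weight about 1.2 N, which fits 0.12 kg. I carry it over the tile's middle.

```bash
python3 -m creep '[[[0.2,0.3,-0.15],0,0.4],[[0.6,1,-0.28],0,0.4],[[1.05,1.8,-0.28],0,0.4],[[1.5,2.6,-0.28],0,0.4],[[1.95,3.4,-0.28],0,0.4],[[2.4,4.2,-0.28],0,0.4],[[2.75,4.8,-0.28],0,0.4],[[3,5.25,-0.28],0,0.4],[[3.1,5.43,-0.28],0,0.4],[[3.15,5.52,-0.28],0,0.4],[[3.15,5.52,-0.28],0,0.4],[[3.15,5.52,-0.28],0,0.4]]'
python3 - <<'E'
from h import *
from station import vision
o,c=wrist("w24"); togo([.6038,-.0198,.031],-.124); tilefit(c)
m=tilemask(c); ys,xs=np.nonzero(m)
E
```

```text
time_s: 24.65
ee_pos: [0.6033, -0.0188, 0.0895]
eef_rot: [-3.141, 0.0, -0.122]
force: [0.5, 0.3, -2.1]
grip_width: 0.0579
t 24.7 pos [ 0.6033 -0.0188  0.0896] yaw -0.1219 units [0.012 0.019 1.172] twist 0.014988597128215903 F [-0.56 -0.18 -1.24]
area 13024.0 rect mm [611.8 -20.4] [128.7  94.2] 83.55
[[400.0, 140.0, 649.7, -89.1], [268.0, 139.0, 662.9, 11.5], [264.0, 157.0, 649.6, 16.8], [238.0, 157.0, 652.1, 37.0], [241.0, 238.0, 585.0, 47.0], [261.0, 234.0, 586.5, 29.8], [267.0, 252.0, 569.8, 27.5], [293.0, 210.0, 604.0, 0.5], [324.0, 201.0, 608.4, -25.5], [347.0, 215.0, 594.3, -42.8], [364.0, 247.0, 564.4, -54.3], [370.0, 234.0, 575.4, -60.2], [393.0, 242.0, 565.9, -78.8]]
```

View pics/w24.png

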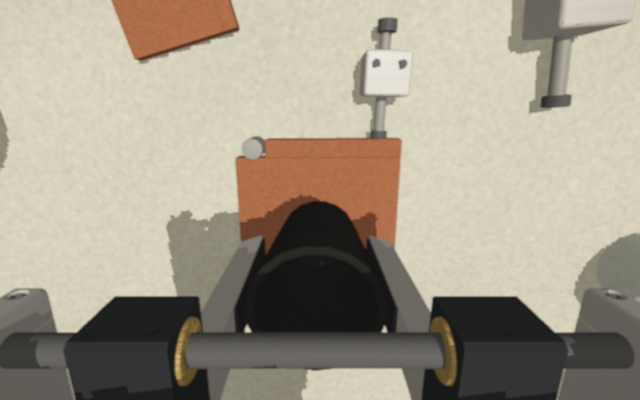

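The tile is still home, with the stud at (253,148) in the notch and the screw at (378,135) on its edge. The cup is over the middle, so I lower it until it touches.

```bash
python3 -m creep '[[[0.01,0.02,0.3],0,0.4],[[0.01,0.02,0.6],0,0.4],[[0.01,0.02,0.85],0,0.4],[[0.01,0.02,1.0],0,0.4],[[0.01,0.02,1.1],0,0.4],[[0.01,0.02,1.12],0,0.4],[[0.01,0.02,1.14],0,0.4],[[0.01,0.02,1.14],0,0.4]]'
python3 -m creep '[[[0,0,0.02],0,0.4],[[0,0,0.03],0,0.4],[[0,0,0.03],0,0.4]]'; python3 st.py
python3 -m creep '[[[0,0,0.02],0,0.4],[[0,0,0.02],0,0.4]]'; python3 st.py
```

```text
time_s: 25.5
ee_pos: [0.6042, -0.021, 0.033]
eef_rot: [-3.142, -0.001, -0.123]
force: [1.1, -0.7, -1.2]
grip_width: 0.0578
time_s: 25.8
ee_pos: [0.604, -0.021, 0.0312]
eef_rot: [-3.142, -0.0, -0.123]
force: [1.7, 1.3, -0.9]
grip_width: 0.0582
25.8 [ 0.604  -0.021   0.0312] yaw -0.123 Ftool(along x, left, up) [1.57 1.48] -0.95
time_s: 26.0
ee_pos: [0.6039, -0.021, 0.0301]
eef_rot: [3.142, 0.0, -0.123]
force: [-0.6, 0.5, -1.6]
grip_width: 0.058
26.0 [ 0.6039 -0.021   0.0301] yaw -0.123 Ftool(along x, left, up) [-0.67  0.39] -1.62
```

```bash
python3 -m creep '[[[0,0,0.01],0,0.4],[[0,0,0.015],0,0.4],[[0,0,0.015],0,0.4]]' >/dev/null; python3 st.py
python3 -m creep '[[[0,0,0.01],0,0.4],[[0,0,0.01],0,0.4],[[0,0,0.01],0,0.4]]'>/dev/null; python3 st.py
```

```text
26.3 [ 0.6043 -0.0211  0.0298] yaw -0.123 Ftool(along x, left, up) [-0.2  -1.49] 3.56
26.6 [ 0.6045 -0.0212  0.0297] yaw -0.123 Ftool(along x, left, up) [-1.24 -2.28] 8.38
```

Touchdown. I ease off the press and open.

```bash
python3 -m creep '[[[0,0,-0.015],0,0.4],[[0,0,-0.015],0,0.4]]' >/dev/null; python3 st.py
python3 -m creep '[[[0,0,-0.015],0,0.64],[[0,0,-0.015],0,0.66],[[0,0,-0.015],0,0.7],[[0,0,-0.015],0,0.8],[[0,0,-0.015],0,0.9],[[0,0,-0.015],0,0.95],[[0,0,-0.015],0,0.95],[[0,0,-0.015],0,0.95]]'
python3 st.py
python3 -m creep '[[[0,0,-0.2],0,0.95],[[0,0,-0.5],0,0.95],[[0,0,-1],0,0.95],[[0,0,-1.6],0,0.95],[[0,0,-2.2],0,0.95],[[0,0,-2.8],0,0.95],[[0,0,-3],0,0.95],[[-1,0,-3],0,0.95],[[-2,0,-3],0,0.95],[[-2.5,0,-3],0,0.95],[[-2.5,0,-3],0,0.95],[[-2.5,0,-3],0,0.95]]'
python3 - <<'E'
from h import *
from station import vision
o,c=wrist("w25"); tilefit(c)
D=c["depth"]; f,cx,cy=K(c); E=c["extrinsics"]
vv,uu=np.mgrid[:400,:640]
P=np.stack([(uu-cx)/f*D,(vv-cy)/f*D,D],-1)@E[:3,:3].T+E[:3,3]
m=(P[...,2]>0.085)&(P[...,2]<0.12)&(D>0)&(c["img"].max(2)<90)
n,l,s,ce=cv2.connectedComponentsWithStats(m.astype(np.uint8))
i=1+np.argmax(s[1:,4]); q=P[l==i]; print(s[i],q[:,2].max())
(x,y),r=cv2.minEnclosingCircle((q[q[:,2]>.094,:2]*1000).astype(np.float32)); print("rim",x,y,r)
t=vision.camera("top"); np.savez("top2.npz",**t); cv2.imwrite("pics/top2.png",cv2.resize(t["img"][125:275,190:420,::-1],None,fx=3.4,fy=3.4,interpolation=cv2.INTER_CUBIC))
E
```

```text
26.8 [ 0.6041 -0.021   0.0298] yaw -0.123 Ftool(along x, left, up) [-0.59 -1.  ] 3.1
time_s: 27.6
ee_pos: [0.604, -0.021, 0.0304]
eef_rot: [-3.142, 0.0, -0.123]
force: [-0.9, 0.2, -0.7]
grip_width: 0.0891
27.6 [ 0.604  -0.021   0.0304] yaw -0.123 Ftool(along x, left, up) [-0.88  0.11] -0.74
time_s: 28.8
ee_pos: [0.4802, -0.0056, 0.1809]
eef_rot: [-3.142, -0.001, -0.123]
force: [0.4, -0.5, 0.3]
grip_width: 0.0892
area 9781.0 rect mm [602.2 -19.5] [128.2 104.8] 82.92
[[248.0, 14.0, 650.3, 38.1], [253.0, 116.0, 557.9, 49.6], [378.0, 114.0, 544.2, -76.8], [383.0, 0.0, 646.4, -88.9], [330.0, 0.0, 652.5, -39.8], [352.0, 21.0, 632.3, -58.5], [356.0, 47.0, 609.3, -60.2], [344.0, 71.0, 589.2, -46.6], [323.0, 83.0, 580.6, -24.8], [299.0, 78.0, 588.2, -1.8], [281.0, 55.0, 611.2, 12.7], [282.0, 24.0, 638.0, 7.6], [306.0, 0.0, 655.2, -17.6], [271.0, 0.0, 659.2, 14.8], [270.0, 12.0, 649.4, 17.3]]
[ 280    0   77   84 1869] 0.10172339317203738
rim 604.2713012695312 -22.139720916748047 28.64604377746582
```

View pics/w25.png

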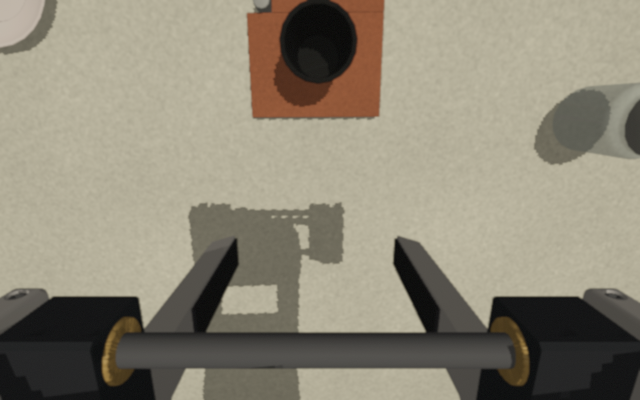

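View pics/top2.png

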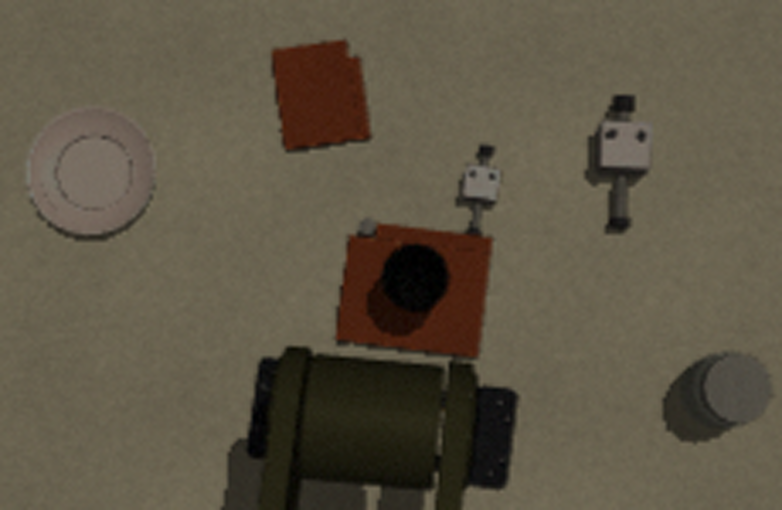

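The cup stands upright, rim at about 99–101 mm, centred 2–3 mm from the tile's middle. The tile has the same outline as before the placing, with the stud in the notch and the screw on the edge. The saucer and jar are where they were. I hand in.

```bash
python3 -c "
from station import ctrl
print(ctrl.hand_in())"
```

```text
the job is handed in; nothing more can be done
None
```

I slid the tile until its notch bore on the stud, then turned it about the stud until its far edge pressed on the stop screw. I then stood the mate cup on it and handed the job in at about 29 s; no verdict was reported.

**What went wrong on the way**
- **Tool length:** the fingertips really end about 11 mm behind the reported tool point, where they were said to stand 19 mm ahead of it. My first push passed over the tile, so I worked about 30 mm lower from then on.
- **First bearing:** the arm reached about 20 N when the notch first met the stud, before the screw was near.
- **First turn:** pushing right at the corner let the notch come about 4 mm off the stud. I pushed it back on near the tile's middle and finished the turn from 30 mm in from the corner.
- **While pressing:** easing the tool upward once pulled up on the tile's edge with about 3 N for 0.3 s. I saw no lift in the pictures, but did not measure it.

**Last checks**
- **Press:** it held steady for about 0.7 s at 11.3 N on the tool, which I work out as about 8 N on the screw (a lever estimate, not a direct reading).
- **Tile:** it rests at heading −0.12 rad with the stud at x ≈ 7.4 mm in its frame (8 when bearing, within the camera error). Its outline looked unchanged after the cup was placed.
- **Cup:** it stands upright and released, 2–3 mm from the tile's middle.
- **Left alone:** the saucer and jar look unmoved. I did not check the straws again at the end, but the arm stayed well clear of them.

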